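# Refill the spring-lift detergent carton dispenser

### The arm

A 6-joint arm with a two-finger parallel gripper is mounted at the origin on the work surface. World frame = base frame: x ahead of the robot, y to its left, z up, the work surface at z = 0. Lengths are in mm, angles in rad, forces in N, time in s.
With the tool pointing down it reaches from about 275 to 725 mm from the base axis. Payload 15.9 kg.
Tool frame: the origin (TCP) lies midway between the tips of the shut fingers; the grasp point (between the pads) lies 19 mm behind it; z points along the fingers, y is the direction in which the jaws open and shut (so a half turn about z gives the same grasp; the last joint's range is limited). The gripper opens to 85 mm and grips with 20 to 120 N. Pads are 22 mm wide; open, the fingers measure 114 mm over their backs; the gripper's body (76 mm by 85 mm) begins 54 mm behind the grasp point. The pads swing forward as they close: fully open they stand 13 mm farther back than shut.
Start: joints at [1.109, 0.213, -0.034, 1.323, 0, 1.571], TCP at [222.772, 447.614, 198.806] pointing down, gripper open.
Joint ranges: [-2.98, 2.98], [-0.74, 1.72], [-1.14, 1.35], [-2.1, 2.04], [-1.57, 1.44], [-3.14, 3.14]. Speed limits (rad/s): [1.89, 1.89, 2.39, 2.57, 3.14, 3.14].

### API

Orientations are given as a rotation vector (axis times angle).
In Python, from cell import read_state, optics, hand_in gives the robot as it stands. The module is installed in compiled form; this text tells all that it offers.
- The arm moves only by the shell command python3 -m handwheel 'ROWS' [FORCE]. ROWS is JSON, a list of rows, each an object of numbers: "ax", "ay", "az": the turn, a rotation vector about the tool's x, y, z in rad; "dx", "dy", "dz": the shift along the tool's x, y, z in cm; "fingers": the finger opening in cm, from 0 to 8.54. In form: [{"ax": .., "ay": .., "az": .., "dx": .., "dy": .., "dz": .., "fingers": ..}, ...]. A call has 1 to 5 rows; each row is the pose to reach, as a shift and turn from the pose commanded when the call began, along the tool's axes at that moment; what a row does not reach only later rows make up. A row lasts 1/12 s, in which the tool goes at most 41.7 mm and 7.16 degrees, less where a joint would pass 70% of its speed; a pose out of reach is approached as far as the arm can. A call with a gripper value outside its range is refused whole. The fingers move at their own pace and stop on an object; FORCE is the grip in N (left out, the last holds). Time passes only in rows, so rows that repeat a pose let the fingers close. It gives the time, the measured TCP pose, the force and the opening at its end, in the units of the state.
- read_state(): the state, without advancing time (a new reading comes with each control period).
- optics.snapshot(name): name is "scene" or "top"; returns a dict with "image" (480x640x3 uint8, blue, green, red), "range_z" (480x640 float32, mm along the optical axis (not along the pixel's ray), 0 where there is no reading), "K" (3x3 intrinsics, pixels), "R" (3x3) and "t" (3): a world point X has camera coordinates R X + t. Camera axes: x right, y down, z forward; pixel columns grow to the right and rows downward; lengths in mm; the calibration is good to about 2 mm. A picture is of the moment at which its call begins.
- hand_in(): hands the job in, once; it reports no verdict.
The state is a dict: "t": time; "joint_pos": joint angles; "joint_vel": joint speeds; "effort": joint torques, N m; "eef_pos": TCP position; "tcp_rot": TCP orientation; "force": force on the tool from outside, world axes, zero at the start; "torque": the same for the moment, N m; "opening": opening from 0.0 (shut) to 1.0 (fully open).
Only numpy, scipy, OpenCV 4.12 (cv2) and the standard library are available. Lean on these libraries where they do the work, as an engineer would, in place of code of your own. Each camera call takes 0.05 s, during which the arm holds its last target. There are 200 camera calls.

### The job

The spring-lift dispenser on the laundry counter is empty: load both orange detergent cartons into it, one on top of the other. Load each from the open front: press the spring plate (or the carton already in) down with it, slide it flat under the two turned-in lips, right back until it comes up against the red back stop, and let it go so that the lips hold it down. Feel for the stop and push gently, the thin cartons crush easily; disturb nothing else on the counter.

Things in the scene. Friction and masses are not known exactly. Their poses are not given: they have to be found in the camera images.
- dispenser: Sheet-steel carton dispenser screwed to the counter: base plate 165 x 125 x 8 mm, magazine 63 mm wide inside. Origin: magazine centre, on the counter; x runs from the open loading side to the back, z up. The red rubber-faced back stop (34 mm wide, 62 to 148 mm high, gives 1 mm per 15 N) is clamped by staff with its face anywhere from x = +34 to +58 mm, not measured: a seated carton's centre is at x -12 to +12 mm.
- lips (a point): Middle of the gap between the two lips at their front ends, at underside height: 150 mm up, x = +10 mm in the dispenser (axes alike). From here back the side walls (y = +-31.5 mm) are 153 mm high; lips turn in to y = +-20 mm, 3 mm thick. The noses of lips and walls flare up 9 mm and outwards, to x = -1 mm. Cartons pass below 150 mm; released, the spring lifts the top one against the lips (underside at 120 mm).
- fence (a point): Top middle of the front fence (two strips 22 mm wide, a gap between), 114 mm up, x = -61.5 mm in the dispenser (axes alike), 3 mm thick. The side walls too are only 114 mm high from here to x = +10 mm: above that the space is clear for fingers on both sides. Cartons go in over the fence.
- follower (a joint): Black spring plate, 90 x 58 mm (x -58 to +32 mm in the dispenser), on which cartons stand. Value: how far it is pushed down, m; 0 when empty (top 145 mm above the counter), at most 0.115. It pushes up with about 3 N at 0, 40 N more per m. 0.055 with two cartons held under the lips.
- carton_a: Orange detergent carton, yellow band, blue disc on top, 92 x 58 x 30 mm (x, y, z), about 70 g, flat on the counter. Origin: centre of its underside, z up. Either end may go in first. The thin board takes at most 25 N against the dispenser in any direction.
- carton_b: Second carton, the same in every way as carton_a; either may be loaded first.
- coin_bowl: Blue plastic bowl with coins, 100 mm across, 34 mm high. Origin: centre of its underside. Leave alone.
- soap_bottle: White bottle, 68 mm across, 190 mm tall. Origin: centre of its underside. Leave alone.
Not all that is in view belongs to the job. Leave any green or pink look-alike of the carton_b alone.

How it is judged (in metres and radians):
On the way, in this order (a step that is already met when the one before it is completed fails the run):
1. one carton is pushed under the lips right back against the stop (end face within 2.5 mm of it) ((((x of carton_a in the frame of dispenser between -0.015 and 0.015 m and y of carton_a in the frame of dispenser between -0.006 and 0.006 m and z of carton_a in the frame of dispenser between 0.108 and 0.1235 m and angle between the x axis of carton_a and the x axis of dispenser, either way round below 0.08 rad and angle between carton_a's own z axis and vertical below 0.08 rad) and x of carton_a in the frame of back_stop above -0.0025 m) or ((x of carton_b in the frame of dispenser between -0.015 and 0.015 m and y of carton_b in the frame of dispenser between -0.006 and 0.006 m and z of carton_b in the frame of dispenser between 0.108 and 0.1235 m and angle between the x axis of carton_b and the x axis of dispenser, either way round below 0.08 rad and angle between carton_b's own z axis and vertical below 0.08 rad) and x of carton_b in the frame of back_stop above -0.0025 m))), for 0.1 s.
2. the other is pushed in on top of it, right back against the stop (within 2.5 mm) (((((x of carton_b in the frame of dispenser between -0.015 and 0.015 m and y of carton_b in the frame of dispenser between -0.006 and 0.006 m and z of carton_b in the frame of dispenser between 0.11 and 0.1235 m and angle between the x axis of carton_b and the x axis of dispenser, either way round below 0.08 rad and angle between carton_b's own z axis and vertical below 0.08 rad) and (x of carton_a in the frame of dispenser between -0.015 and 0.015 m and y of carton_a in the frame of dispenser between -0.006 and 0.006 m and z of carton_a in the frame of dispenser between 0.079 and 0.0935 m and angle between the x axis of carton_a and the x axis of dispenser, either way round below 0.08 rad and angle between carton_a's own z axis and vertical below 0.08 rad)) and x of carton_b in the frame of back_stop above -0.0025 m) or (((x of carton_a in the frame of dispenser between -0.015 and 0.015 m and y of carton_a in the frame of dispenser between -0.006 and 0.006 m and z of carton_a in the frame of dispenser between 0.11 and 0.1235 m and angle between the x axis of carton_a and the x axis of dispenser, either way round below 0.08 rad and angle between carton_a's own z axis and vertical below 0.08 rad) and (x of carton_b in the frame of dispenser between -0.015 and 0.015 m and y of carton_b in the frame of dispenser between -0.006 and 0.006 m and z of carton_b in the frame of dispenser between 0.079 and 0.0935 m and angle between the x axis of carton_b and the x axis of dispenser, either way round below 0.08 rad and angle between carton_b's own z axis and vertical below 0.08 rad)) and x of carton_a in the frame of back_stop above -0.0025 m))), for 0.1 s.
At the end, for the whole second after the job is handed in: Both cartons at rest in the magazine, one on the other, each with its end within 2.5 mm of the back stop, level and square (0.08 rad), within 6 mm of its middle sideways, the upper one up against the lips (underside at 120 mm, -3.5/+2.5), the lower 30 mm below, spring plate 51 to 59 mm down ((((x of carton_b in the frame of dispenser between -0.015 and 0.015 m and y of carton_b in the frame of dispenser between -0.006 and 0.006 m and z of carton_b in the frame of dispenser between 0.1165 and 0.1225 m and angle between the x axis of carton_b and the x axis of dispenser, either way round below 0.08 rad and angle between carton_b's own z axis and vertical below 0.08 rad) and (x of carton_a in the frame of dispenser between -0.015 and 0.015 m and y of carton_a in the frame of dispenser between -0.006 and 0.006 m and z of carton_a in the frame of dispenser between 0.0865 and 0.0925 m and angle between the x axis of carton_a and the x axis of dispenser, either way round below 0.08 rad and angle between carton_a's own z axis and vertical below 0.08 rad)) or ((x of carton_a in the frame of dispenser between -0.015 and 0.015 m and y of carton_a in the frame of dispenser between -0.006 and 0.006 m and z of carton_a in the frame of dispenser between 0.1165 and 0.1225 m and angle between the x axis of carton_a and the x axis of dispenser, either way round below 0.08 rad and angle between carton_a's own z axis and vertical below 0.08 rad) and (x of carton_b in the frame of dispenser between -0.015 and 0.015 m and y of carton_b in the frame of dispenser between -0.006 and 0.006 m and z of carton_b in the frame of dispenser between 0.0865 and 0.0925 m and angle between the x axis of carton_b and the x axis of dispenser, either way round below 0.08 rad and angle between carton_b's own z axis and vertical below 0.08 rad))) and x of each of carton_a, carton_b in the frame of back_stop above -0.0025 m and value of joint follower between 0.051 and 0.059 m and linear speed of each of carton_a, carton_b below 0.02 m/s); the robot touches nothing.
It fails at once if a carton pressed against the dispenser with more than 25 N (contact force between any of carton_a, carton_b and dispenser above 25 N).
It fails at once if coin bowl moved more than 25 mm or tipped (distance of coin_bowl from where it was at the start of the episode above 0.025 m or angle between coin_bowl's own z axis and vertical above 0.35 rad).
It fails at once if bottle moved more than 25 mm or tipped (distance of soap_bottle from where it was at the start of the episode above 0.025 m or angle between soap_bottle's own z axis and vertical above 0.35 rad).
It also fails if it takes over 72 s, if anything falls off the work surface, if the arm or the gripper's body presses on something with over 40 N, if the wrist force passes 120 N, or if a joint passes its speed limit or range.

## Working session

There is one attempt and no reset: what is moved stays moved. The work goes in short steps, Python scripts to look and compute and a shell command to move; the robot and the scene stay as the last step left them, time stands still between calls to the robot, and variables do not carry over. Pictures are saved under pics/ and viewed, about 8 in all and at most 12, crops included, and the job is handed in when it is done.

```bash
mkdir -p pics; cat > h.py <<'E'
import numpy as np, cv2
from cell import read_state, optics
def snap(n,f):
    s=optics.snapshot(n); cv2.imwrite('pics/'+f+'.png',s['image']); np.savez('pics/'+f+'.npz',**s); return s
def cloud(s):
    K=s['K'];z=s['range_z'].astype(float);v,u=np.mgrid[0:480,0:640]
    P=np.stack([(u-K[0,2])/K[0,0]*z,(v-K[1,2])/K[1,1]*z,z],-1)
    W=(P-s['t'])@s['R']; W[z==0]=np.nan; return W
E
python3 - <<'E'
from h import *
for n in ['scene','top']:
    s=snap(n,n+'0'); print(n,-s['R'].T@s['t'])
a=cv2.imread('pics/scene0.png');b=cv2.imread('pics/top0.png')
print(read_state())
E
```

```text
scene [1027.38990588 -293.13425227  852.32144596]
top [ 464.10795039  -62.32509506 1002.76947202]
{'t': 0.1, 'joint_pos': array([ 1.10898296e+00,  2.13304115e-01, -3.49403633e-02,  1.32347742e+00,
        1.10860644e-07,  1.57080571e+00]), 'joint_vel': array([ 0.00036902, -0.00091194,  0.00212408, -0.00118444,  0.00025453,
       -0.00016649]), 'effort': array([ 2.66126960e-05, -6.87249756e+01,  4.87804127e+01,  1.23628924e-02,
        5.40460348e-05,  1.43134844e-05]), 'eef_pos': array([222.65118555, 447.35195661, 198.38928478]), 'tcp_rot': array([-7.18951422e-01, -3.05800257e+00,  1.41515719e-03]), 'force': array([-0.00940906,  0.13124732, -0.20072885]), 'torque': array([0.03979813, 0.07044531, 0.00678703]), 'opening': 0.999135022532135}
```

View pics/top0.png

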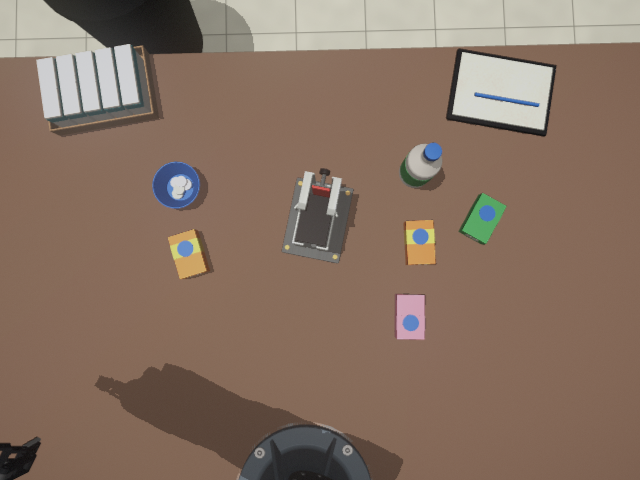

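View pics/scene0.png

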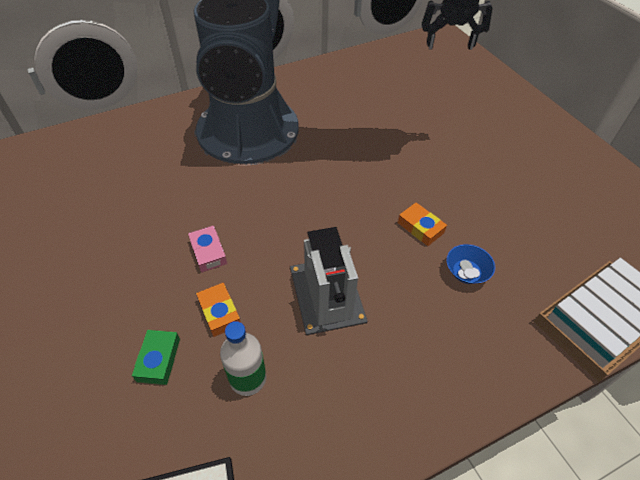

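Top view: the orange cartons are at (187,254) and (420,242), the choices. The look-alikes are pink (411,317) and green (484,218), to be left alone. The dispenser is at (320,220), with its open front towards the robot and the red stop at (322,187). The bowl is at (177,186) and the bottle at (424,163).

```bash
cat > m.py <<'E'
from h import *
s=dict(np.load('pics/top0.npz'));W=cloud(s);im=s['image'];hsv=cv2.cvtColor(im,cv2.COLOR_BGR2HSV)
def rect(P,n):
    r=cv2.minAreaRect(P[:,:2].astype(np.float32)); print(n,np.round(r[0],1),np.round(r[1],1),round(r[2],1),'z',np.round(np.median(P[:,2]),1),len(P))
for n,(u,v) in dict(L=(187,254),R=(420,242)).items():
    sub=W[v-35:v+35,u-35:u+35].reshape(-1,3); 
    m=(sub[:,2]>24)&(sub[:,2]<36); rect(sub[m],n); print(sub[m].mean(0))
w=W[165:270,275:360].reshape(-1,3)
for lo,hi,n in [(4,13,'base'),(108,119,'fence+sidewalls'),(140,148.,'plate'),(149,156,'lips'),(158,165,'noses')]:
    m=(w[:,2]>lo)&(w[:,2]<hi)
    if m.sum()>3: rect(w[m],n)
red=((hsv[...,0]<6)|(hsv[...,0]>174))&(hsv[...,1]>140)&(hsv[...,2]>60); red[:165]=0;red[270:]=0;red[:,:275]=0;red[:,360:]=0
ys,xs=np.where(red);print('red',xs.min(),xs.max(),ys.min(),ys.max());print(np.round(W[red],0)[::6])
c=cv2.resize(im[160:280,240:400],None,fx=5,fy=5,interpolation=cv2.INTER_CUBIC)
cv2.imwrite('pics/crop1.png',c)
a=cv2.resize(im[215:285,150:230],None,fx=5,fy=5);b=cv2.resize(im[205:275,380:460],None,fx=5,fy=5);cv2.imwrite('pics/crop2.png',np.hstack([a,b]))
E
python3 m.py
```

```text
L [504.1 231.3] [92.2 59.9] 16.1 z 29.8 1262
[503.87926811 230.56248163  29.70652913]
R [ 515.5 -256.4] [91.8 59.1] 0.9 z 30.0 1231
[ 515.12695796 -255.86097724   30.07582533]
base [574.5 -41.6] [181.3 207.4] 88.4 z 7.8 2081
fence+sidewalls [577.4 -44.3] [ 77.8 141.3] 77.0 z 114.0 169
plate [573.5 -41.4] [ 72.7 126.6] 70.5 z 145.0 1392
lips [580.5 -44.8] [ 80.6 117.9] 76.8 z 152.7 584
noses [571.3 -42.3] [68.6  4.6] 77.1 z 158.6 19
red 312 329 186 196
[[618. -37. 148.]
 [616. -37. 148.]
 [616. -48. 146.]
 [615. -40. 142.]
 [614. -52. 147.]
 [613. -63. 148.]
 [614. -46. 137.]
 [611. -57. 150.]
 [611. -68. 149.]
 [612. -51. 133.]
 [610. -63. 145.]
 [614. -45. 115.]
 [610. -61. 135.]
 [615. -41.  97.]
 [611. -57. 121.]
 [614. -41.  89.]
 [611. -59. 109.]
 [613. -49.  82.]
 [610. -61.  99.]
 [611. -56.  81.]
 [610. -64.  77.]]
```

View pics/crop1.png

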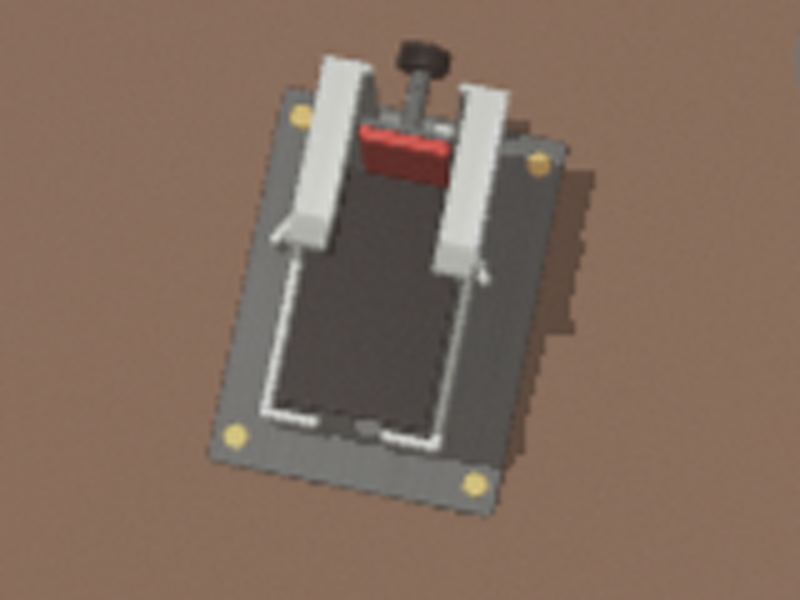

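View pics/crop2.png

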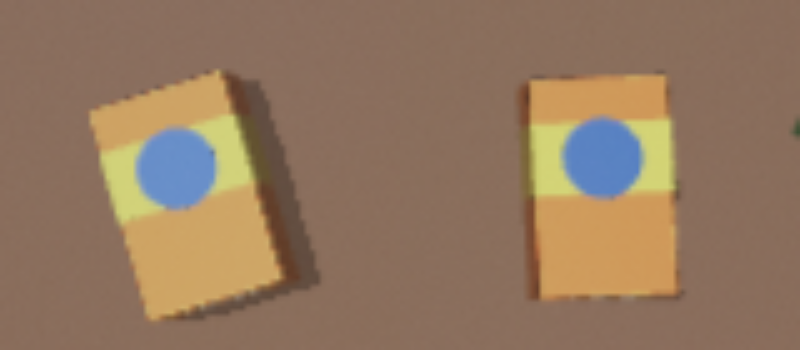

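```bash
cat >> h.py <<'E'
def ray(s,u,v,z):
    d=s['R'].T@np.linalg.solve(s['K'],[u,v,1.]); c=-s['R'].T@s['t']; return (c+d*(z-c[2])/d[2])
E
python3 - <<'E'
from h import *
s=dict(np.load('pics/top0.npz'))
f=lambda x,y,z: ray(s,240+(x+.5)/5-.5,160+(y+.5)/5-.5,z)[:2]
ang=lambda a,b: round(np.degrees(np.arctan2(*(b-a)[::-1])),1)
B=[f(x,y,8) for x,y in [(210,458),(288,88),(567,148),(493,515)]]
print('base',np.round(B,1),np.mean(B,0),ang(B[0],B[1]),ang(B[3],B[2]),ang(B[3],B[0])-90,ang(B[2],B[1])-90)
F=[f(x,y,114) for x,y in [(262,415),(438,450)]];print('fence',np.round(F,1),np.mean(F,0),ang(F[1],F[0])-90,np.linalg.norm(F[0]-F[1]))
L=[f(x,y,153) for x,y in [(325,57),(508,92)]];print('lips back',np.round(L,1),np.mean(L,0),ang(L[1],L[0])-90,np.linalg.norm(L[0]-L[1]))
R=[f(x,y,148) for x,y in [(360,138),(450,153)]];print('stop',np.round(R,1),np.mean(R,0))
W=cloud(s);im=s['image'];w=W[165:270,275:360].reshape(-1,3)
# lips: robust midline
m=(w[:,2]>151.5)&(w[:,2]<154);p=w[m][:,:2]
best=None
for a in np.arange(-18,-7,.25):
    c,sn=np.cos(np.radians(a)),np.sin(np.radians(a)); y=-sn*p[:,0]+c*p[:,1]
    q=np.percentile(y,[2,98]); 
    if best is None or q[1]-q[0]<best[1]: best=(a,q[1]-q[0],q.mean())
print(best)
m=(w[:,2]>6.5)&(w[:,2]<9.5);p=w[m][:,:2].astype(np.float32)
a=np.radians(-12);
E
```

```text
base [[ 504.4   35.4]
 [ 662.9   -1.4]
 [ 633.6 -120.8]
 [ 476.8  -84.5]] [569.43531688 -42.83267718] -13.1 -13.1 -12.900000000000006 -13.799999999999997
fence [[515.9   4.9]
 [500.8 -61.9]] [508.3558145  -28.50781781] -12.799999999999997 68.43516590851678
lips back [[645.1 -24.2]
 [630.3 -91.2]] [637.71249311 -57.70664561] -12.5 68.65142707214135
stop [[615.5 -36.2]
 [609.1 -69.3]] [612.30238531 -52.73562387]
(np.float64(-13.0), np.float64(67.93510102273578), np.float64(87.48091643069705))
```

```bash
cat > go.py <<'E'
# usage: go.py x y z yaw_deg(carton x-axis dir; tool y = yaw+90) -> tool-axes move in cm/rad
import sys; from h import *
from scipy.spatial.transform import Rotation as Ro
s=read_state(); R=Ro.from_rotvec(s['tcp_rot']); x,y,z,a=map(float,sys.argv[1:5])
d=R.inv().apply(np.array([x,y,z])-s['eef_pos'])/10
a=np.radians(a); T=Ro.from_matrix(np.array([[-np.cos(a),-np.sin(a),0],[-np.sin(a),np.cos(a),0],[0,0,-1]]).T)
print('d',d.round(2),'turn',(R.inv()*T).as_rotvec().round(4),'q',s['joint_pos'].round(2),'t',round(s['t'],2),'pos',s['eef_pos'].round(1),'F',s['force'].round(1),'op',round(s['opening'],3))
E
python3 -m handwheel '[{"dx":-16.8,"dy":-4},{"dx":-16.8,"dy":-4},{"dx":-16.8,"dy":-4},{"dx":-16.8,"dy":-4},{"dx":-16.8,"dy":-4}]' 40
python3 -m handwheel '[{"dx":-16.7,"dy":-4},{"dx":-16.7,"dy":-4},{"dx":-16.7,"dy":-4},{"dx":-16.7,"dy":-4},{"dx":-16.7,"dy":-4}]'
python3 go.py 486.7 226 100 16.1
```

```text
d [-33.5   -8.04   9.85] turn [-9.000e-04 -3.000e-04 -7.428e-01] q [ 1.11  0.21 -0.03  1.32  0.    1.57] t 0.1 pos [222.7 447.4 198.4] F [-0.   0.1 -0.2] op 0.999invalid input at $[0]: expected keys ax, ay, az, dx, dy, dz, fingers
invalid input at $[0]: expected keys ax, ay, az, dx, dy, dz, fingers
```

```bash

python3 -m handwheel '[{"ax":0,"ay":0,"az":0,"dx":-16.8,"dy":-4,"dz":0,"fingers":8.5},{"ax":0,"ay":0,"az":0,"dx":-16.8,"dy":-4,"dz":0,"fingers":8.5},{"ax":0,"ay":0,"az":0,"dx":-16.8,"dy":-4,"dz":0,"fingers":8.5},{"ax":0,"ay":0,"az":0,"dx":-16.8,"dy":-4,"dz":0,"fingers":8.5},{"ax":0,"ay":0,"az":0,"dx":-16.8,"dy":-4,"dz":0,"fingers":8.5}]' 40
python3 -m handwheel '[{"ax":0,"ay":0,"az":-0.37,"dx":-16.7,"dy":-4,"dz":0,"fingers":8.5},{"ax":0,"ay":0,"az":-0.37,"dx":-16.7,"dy":-4,"dz":0,"fingers":8.5},{"ax":0,"ay":0,"az":-0.37,"dx":-16.7,"dy":-4,"dz":0,"fingers":8.5},{"ax":0,"ay":0,"az":-0.37,"dx":-16.7,"dy":-4,"dz":0,"fingers":8.5},{"ax":0,"ay":0,"az":-0.37,"dx":-16.7,"dy":-4,"dz":0,"fingers":8.5}]'
python3 go.py 486.7 226 100 16.1
```

```text
t: 0.52
eef_pos: [358.9, 333.2, 198.6]
tcp_rot: [0.725, 3.056, -0.002]
force: [-1.0, 0.1, 0.2]
opening: 0.995
t: 0.93
eef_pos: [489.5, 223.8, 198.3]
tcp_rot: [0.143, 3.138, -0.001]
force: [0.5, 0.8, -0.4]
opening: 0.995
d [0.3  0.21 9.83] turn [-9.000e-04 -1.000e-04 -3.718e-01] q [ 0.43  0.29  0.07  1.35 -0.    0.52] t 0.93 pos [489.5 223.8 198.3] F [ 0.5  0.8 -0.4] op 0.995
```

```bash

python3 -m handwheel '[{"ax":0,"ay":0,"az":-0.372,"dx":0.3,"dy":0.2,"dz":4,"fingers":8.5},{"ax":0,"ay":0,"az":-0.372,"dx":0.3,"dy":0.2,"dz":8,"fingers":8.5},{"ax":0,"ay":0,"az":-0.372,"dx":0.3,"dy":0.2,"dz":11.5,"fingers":8.5},{"ax":0,"ay":0,"az":-0.372,"dx":0.3,"dy":0.2,"dz":14,"fingers":8.5},{"ax":0,"ay":0,"az":-0.372,"dx":0.3,"dy":0.2,"dz":14,"fingers":8.5}]'
python3 go.py 486.7 226 3 16.1
python3 - <<'E'
from h import *
s=snap('top','top1'); cv2.imwrite('pics/crop3.png',cv2.resize(s['image'][190:310,120:260],None,fx=5,fy=5))
E
```

```text
t: 1.35
eef_pos: [480.9, 227.4, 53.9]
tcp_rot: [0.438, -3.103, 0.004]
force: [-0.3, -0.3, -1.4]
opening: 0.995
d [-0.56 -0.29  5.08] turn [-0.0013 -0.0079 -0.0008] q [ 0.44  0.36 -0.22  1.01  0.    0.16] t 1.35 pos [480.9 227.4  53.9] F [-0.3 -0.3 -1.4] op 0.995
```

View pics/crop3.png

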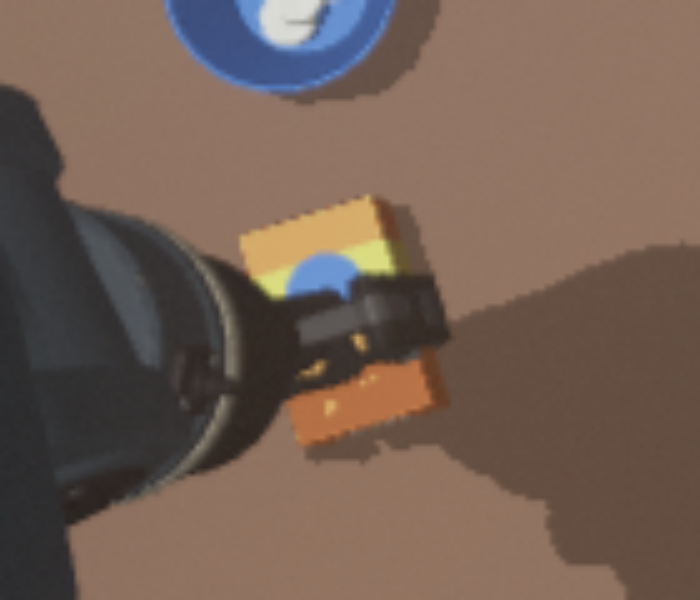

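The gripper is square to the carton (disc at crop (325,285)), slightly on the robot side as planned. Going down.

```bash

python3 -m handwheel '[{"ax":0,"ay":0,"az":0,"dx":0,"dy":0,"dz":2.5,"fingers":8.5},{"ax":0,"ay":0,"az":0,"dx":0,"dy":0,"dz":5,"fingers":8.5},{"ax":0,"ay":0,"az":0,"dx":0,"dy":0,"dz":5.2,"fingers":8.5},{"ax":0,"ay":0,"az":0,"dx":0,"dy":0,"dz":5.2,"fingers":8.5}]'
python3 go.py 486.7 226 3 16.1
```

```text
t: 1.73
eef_pos: [484.3, 229.1, 7.7]
tcp_rot: [0.438, -3.111, 0.0]
force: [-0.3, -0.3, 1.2]
opening: 0.999
d [-0.15 -0.36  0.47] turn [-0.0001 -0.0005 -0.0015] q [ 0.44  0.4  -0.28  0.89 -0.    0.16] t 1.73 pos [484.3 229.1   7.7] F [-0.3 -0.3  1.2] op 0.999
```

```bash

python3 -m handwheel '[{"ax":0,"ay":0,"az":0,"dx":-0.15,"dy":-0.35,"dz":0.45,"fingers":8.5},{"ax":0,"ay":0,"az":0,"dx":-0.15,"dy":-0.35,"dz":0.45,"fingers":8.5}]'
python3 -m handwheel '[{"ax":0,"ay":0,"az":0,"dx":0,"dy":0,"dz":0,"fingers":5},{"ax":0,"ay":0,"az":0,"dx":0,"dy":0,"dz":0,"fingers":5},{"ax":0,"ay":0,"az":0,"dx":0,"dy":0,"dz":0,"fingers":5},{"ax":0,"ay":0,"az":0,"dx":0,"dy":0,"dz":0,"fingers":5},{"ax":0,"ay":0,"az":0,"dx":0,"dy":0,"dz":0,"fingers":5}]' 50
python3 -m handwheel '[{"ax":0,"ay":0,"az":0,"dx":0,"dy":0,"dz":0,"fingers":5},{"ax":0,"ay":0,"az":0,"dx":0,"dy":0,"dz":0,"fingers":5},{"ax":0,"ay":0,"az":0,"dx":0,"dy":0,"dz":0,"fingers":5},{"ax":0,"ay":0,"az":0,"dx":0,"dy":0,"dz":0,"fingers":5}]' 50
python3 go.py 569.8 -42.3 3 -13
```

```text
t: 1.9
eef_pos: [488.0, 226.2, 3.7]
tcp_rot: [-0.438, 3.109, 0.001]
force: [0.0, 0.8, -0.4]
opening: 0.995
t: 2.32
eef_pos: [486.7, 226.1, 2.5]
tcp_rot: [-0.439, 3.111, 0.0]
force: [-0.2, 0.7, -0.0]
opening: 0.584
t: 2.65
eef_pos: [486.6, 226.0, 2.3]
tcp_rot: [0.439, -3.111, 0.0]
force: [-0.3, 0.7, 0.5]
opening: 0.583
d [ -0.57 -28.09  -0.07] turn [-0.     -0.      0.5071] q [ 0.43  0.41 -0.29  0.88 -0.    0.15] t 2.65 pos [486.6 226.    2.3] F [-0.3  0.7  0.5] op 0.583
```

```bash

python3 -m handwheel '[{"ax":0,"ay":0,"az":0,"dx":0,"dy":0,"dz":-0.5,"fingers":4},{"ax":0,"ay":0,"az":0,"dx":0,"dy":0,"dz":-2,"fingers":4},{"ax":0,"ay":0,"az":0,"dx":0,"dy":0,"dz":-5,"fingers":4},{"ax":0,"ay":0,"az":0,"dx":0,"dy":0,"dz":-9,"fingers":4},{"ax":0,"ay":0,"az":0,"dx":0,"dy":0,"dz":-12,"fingers":4}]' 50
python3 - <<'E'
from h import *
s=snap('scene','sc1'); cv2.imwrite('pics/crop4.png',cv2.resize(s['image'][100:300,320:520],None,fx=3,fy=3))
E
python3 go.py 569.8 -42.3 200 -13
```

```text
t: 3.07
eef_pos: [486.7, 226.0, 125.2]
tcp_rot: [-0.439, 3.11, 0.0]
force: [1.5, 0.7, -0.0]
opening: 0.466
d [ -0.37 -28.12  -6.97] turn [0.0032 0.0074 0.5071] q [ 0.43  0.31 -0.08  1.17 -0.    0.15] t 3.12 pos [489.  227.1 130.6] F [1.2 0.5 6.5] op 0.468
```

View pics/crop4.png

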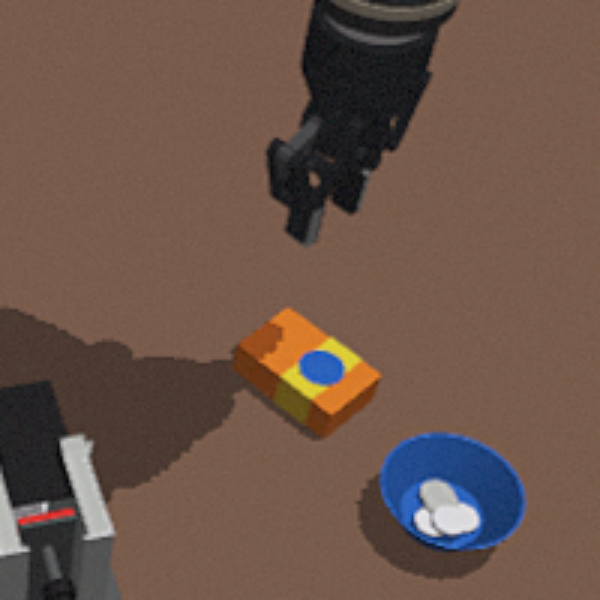

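```bash
python3 - <<'E'
from h import *
s=snap('scene','sc2');W=cloud(s)
sub=W[190:255,385:460].reshape(-1,3);m=(sub[:,2]>25)&(sub[:,2]<35);P=sub[m]
print(cv2.minAreaRect(P[:,:2].astype(np.float32)),np.median(P[:,2]))
s0=dict(np.load('pics/scene0.npz'));sub=cloud(s0)[190:255,385:460].reshape(-1,3);m=(sub[:,2]>25)&(sub[:,2]<35);P=sub[m]
print(cv2.minAreaRect(P[:,:2].astype(np.float32)),np.median(P[:,2]))
# gripper low points
g=W[90:205,390:480].reshape(-1,3); g=g[(g[:,2]>100)&(g[:,2]<175)]
for z in range(120,175,5):
    q=g[(g[:,2]>=z)&(g[:,2]<z+5)]
    if len(q): print(z,len(q),q.min(0).round(0),q.max(0).round(0))
print(read_state()['eef_pos'],read_state()['opening'])
E
```

```text
((530.4974365234375, 238.82968139648438), (152.7935333251953, 63.483829498291016), 14.075400352478027) 29.69238960540625
((531.271484375, 239.24063110351562), (154.38926696777344, 61.97533416748047), 14.436188697814941) 29.53323592623707
160 4 [482. 202. 164.] [500. 250. 165.]
165 25 [473. 196. 165.] [505. 249. 170.]
170 37 [473. 194. 170.] [506. 253. 175.]
[489.14974007 227.23467518 127.70904615] 0.4660206772958719
```

```bash
cat > tip.py <<'E'
from h import *
st=read_state();p=st['eef_pos']
for n in ['scene','top']:
    s=optics.snapshot(n);W=cloud(s).reshape(-1,3)
    d=np.hypot(W[:,0]-p[0],W[:,1]-p[1]); q=W[(d<60)&(W[:,2]>p[2]-30)&(W[:,2]<p[2]+70)]
    if len(q): print(n,'lowest dz',np.sort(q[:,2]-p[2])[:12:2].round(1), 'xy ctr', ((q.min(0)+q.max(0))/2-p).round(1)[:2])
print('op',st['opening'],p)
E
python3 -m handwheel '[{"ax":0,"ay":0,"az":0,"dx":0,"dy":0,"dz":0,"fingers":0},{"ax":0,"ay":0,"az":0,"dx":0,"dy":0,"dz":0,"fingers":0},{"ax":0,"ay":0,"az":0,"dx":0,"dy":0,"dz":0,"fingers":0},{"ax":0,"ay":0,"az":0,"dx":0,"dy":0,"dz":0,"fingers":0},{"ax":0,"ay":0,"az":0,"dx":0,"dy":0,"dz":0,"fingers":0}]' 50 | tail -1
python3 -m handwheel '[{"ax":0,"ay":0,"az":0,"dx":0,"dy":0,"dz":0,"fingers":0},{"ax":0,"ay":0,"az":0,"dx":0,"dy":0,"dz":0,"fingers":0}]' 50
python3 tip.py
python3 -m handwheel '[{"ax":0,"ay":0,"az":0,"dx":0,"dy":0,"dz":0,"fingers":8.5},{"ax":0,"ay":0,"az":0,"dx":0,"dy":0,"dz":0,"fingers":8.5},{"ax":0,"ay":0,"az":0,"dx":0,"dy":0,"dz":0,"fingers":8.5},{"ax":0,"ay":0,"az":0,"dx":0,"dy":0,"dz":0,"fingers":8.5},{"ax":0,"ay":0,"az":0,"dx":0,"dy":0,"dz":0,"fingers":8.5}]' 50
python3 tip.py
```

```text
opening: -0.003
t: 3.75
eef_pos: [486.5, 225.9, 122.0]
tcp_rot: [0.439, -3.11, 0.0]
force: [-0.2, 0.4, -0.3]
opening: 0.0
scene lowest dz [32.7 34.  35.9 36.4 37.3 37.8] xy ctr [ 4.5 -3.2]
top lowest dz [36.1 38.9 40.4 44.4 45.4 48.6] xy ctr [-6.1 -6.9]
op 0.0004794436688618127 [486.47866974 225.94999064 121.9915266 ]
t: 4.27
eef_pos: [486.6, 226.1, 122.3]
tcp_rot: [-0.439, 3.111, 0.0]
force: [-0.0, 0.1, 0.8]
opening: 0.709
scene lowest dz [35.2 36.5 37.7 38.  38.7 39.3] xy ctr [ 0.1 -3.5]
top lowest dz [42.  45.8 48.7 50.9 54.2 58. ] xy ctr [  2.7 -40.2]
op 0.709130918061785 [486.63757843 226.06685538 122.31118867]
```

Reported tool z is about 33 mm below the real fingertips, so the fingers closed above the carton. I'll allow for this offset and go down to a reported z of about -28.

```bash

python3 -m handwheel '[{"ax":0,"ay":0,"az":0,"dx":0,"dy":0,"dz":3,"fingers":8.5},{"ax":0,"ay":0,"az":0,"dx":0,"dy":0,"dz":6,"fingers":8.5},{"ax":0,"ay":0,"az":0,"dx":0,"dy":0,"dz":9,"fingers":8.5},{"ax":0,"ay":0,"az":0,"dx":0,"dy":0,"dz":11,"fingers":8.5},{"ax":0,"ay":0,"az":0,"dx":0,"dy":0,"dz":12,"fingers":8.5}]'
python3 -m handwheel '[{"ax":0,"ay":0,"az":0,"dx":0,"dy":0,"dz":1,"fingers":8.5},{"ax":0,"ay":0,"az":0,"dx":0,"dy":0,"dz":2,"fingers":8.5},{"ax":0,"ay":0,"az":0,"dx":0,"dy":0,"dz":2.5,"fingers":8.5},{"ax":0,"ay":0,"az":0,"dx":0,"dy":0,"dz":2.9,"fingers":8.5},{"ax":0,"ay":0,"az":0,"dx":0,"dy":0,"dz":2.9,"fingers":8.5}]'
python3 -m handwheel '[{"ax":0,"ay":0,"az":0,"dx":0,"dy":0,"dz":0,"fingers":4},{"ax":0,"ay":0,"az":0,"dx":0,"dy":0,"dz":0,"fingers":4},{"ax":0,"ay":0,"az":0,"dx":0,"dy":0,"dz":0,"fingers":4},{"ax":0,"ay":0,"az":0,"dx":0,"dy":0,"dz":0,"fingers":4},{"ax":0,"ay":0,"az":0,"dx":0,"dy":0,"dz":0,"fingers":4}]' 50
python3 -m handwheel '[{"ax":0,"ay":0,"az":0,"dx":0,"dy":0,"dz":0,"fingers":4},{"ax":0,"ay":0,"az":0,"dx":0,"dy":0,"dz":0,"fingers":4},{"ax":0,"ay":0,"az":0,"dx":0,"dy":0,"dz":0,"fingers":4},{"ax":0,"ay":0,"az":0,"dx":0,"dy":0,"dz":0,"fingers":4},{"ax":0,"ay":0,"az":0,"dx":0,"dy":0,"dz":0,"fingers":4}]' 50
python3 go.py 569.8 -42.3 200 -13
```

```text
t: 4.78
eef_pos: [485.1, 225.3, -0.3]
tcp_rot: [0.438, -3.108, 0.002]
force: [0.3, -0.6, 0.4]
opening: 0.994
t: 5.2
eef_pos: [486.7, 226.1, -26.9]
tcp_rot: [0.439, -3.111, 0.0]
force: [-0.0, -0.8, 0.4]
opening: 0.993
t: 5.62
eef_pos: [487.2, 226.3, -25.8]
tcp_rot: [-0.438, 3.11, 0.001]
force: [-1.2, -0.0, 5.6]
opening: 0.669
t: 6.03
eef_pos: [487.1, 226.3, -25.9]
tcp_rot: [-0.439, 3.11, 0.001]
force: [-2.0, -1.0, 5.5]
opening: 0.666
d [ -0.54 -28.09 -22.59] turn [5.000e-04 1.100e-03 5.071e-01] q [ 0.43  0.44 -0.32  0.81  0.    0.15] t 6.03 pos [487.1 226.3 -25.9] F [-2.  -1.   5.5] op 0.666
```

```bash

python3 -m handwheel '[{"ax":0,"ay":0,"az":0,"dx":0,"dy":0,"dz":-0.6,"fingers":6.6},{"ax":0,"ay":0,"az":0,"dx":0,"dy":0,"dz":-0.6,"fingers":6.6},{"ax":0,"ay":0,"az":0,"dx":0,"dy":0,"dz":-0.6,"fingers":6.6}]' 50
python3 -m handwheel '[{"ax":0,"ay":0,"az":0,"dx":0,"dy":0,"dz":0,"fingers":4},{"ax":0,"ay":0,"az":0,"dx":0,"dy":0,"dz":0,"fingers":4},{"ax":0,"ay":0,"az":0,"dx":0,"dy":0,"dz":0,"fingers":4},{"ax":0,"ay":0,"az":0,"dx":0,"dy":0,"dz":0,"fingers":4},{"ax":0,"ay":0,"az":0,"dx":0,"dy":0,"dz":0,"fingers":4}]' 50
python3 -m handwheel '[{"ax":0,"ay":0,"az":0,"dx":0,"dy":0,"dz":-4,"fingers":4},{"ax":0,"ay":0,"az":0,"dx":0,"dy":0,"dz":-8,"fingers":4},{"ax":0,"ay":0,"az":0,"dx":0,"dy":0,"dz":-12,"fingers":4},{"ax":0,"ay":0,"az":0,"dx":0,"dy":0,"dz":-16,"fingers":4},{"ax":0,"ay":0,"az":0,"dx":0,"dy":0,"dz":-20,"fingers":4}]' 50
python3 go.py 569.8 -42.3 170 -13
```

```text
t: 6.28
eef_pos: [487.1, 226.3, -20.0]
tcp_rot: [-0.439, 3.11, 0.001]
force: [-0.9, 0.5, -0.7]
opening: 0.775
t: 6.7
eef_pos: [486.9, 226.2, -20.2]
tcp_rot: [-0.439, 3.11, 0.0]
force: [-2.8, -1.1, 10.6]
opening: 0.667
t: 7.12
eef_pos: [486.1, 225.8, 181.3]
tcp_rot: [0.439, -3.111, 0.0]
force: [2.0, 0.5, -0.6]
opening: 0.664
d [ -0.63 -28.08   1.13] turn [-1.000e-04 -1.000e-04  5.071e-01] q [ 0.43  0.29  0.02  1.3  -0.    0.15] t 7.12 pos [486.1 225.8 181.3] F [ 2.   0.5 -0.6] op 0.664
```

```bash
python3 go.py 497.7 -25.7 160 -13
```

```text
d [  5.84 -24.49   2.13] turn [-1.000e-04 -1.000e-04  5.071e-01] q [ 0.43  0.29  0.02  1.3  -0.    0.15] t 7.12 pos [486.1 225.8 181.3] F [ 2.   0.5 -0.6] op 0.664
```

```bash

python3 -m handwheel '[{"ax":0,"ay":0,"az":0.1,"dx":0.8,"dy":-3,"dz":0,"fingers":4},{"ax":0,"ay":0,"az":0.2,"dx":1.6,"dy":-6.5,"dz":0,"fingers":4},{"ax":0,"ay":0,"az":0.3,"dx":2.4,"dy":-10,"dz":0,"fingers":4},{"ax":0,"ay":0,"az":0.4,"dx":3.2,"dy":-13.5,"dz":0,"fingers":4},{"ax":0,"ay":0,"az":0.507,"dx":4,"dy":-17,"dz":0,"fingers":4}]' 50
python3 go.py 497.7 -25.7 160 -13
```

```text
t: 7.53
eef_pos: [494.9, 50.1, 179.3]
tcp_rot: [-0.362, -3.121, 0.0]
force: [0.8, -0.3, -0.9]
opening: 0.663
d [-2.01 -7.31  1.93] turn [-0.     -0.     -0.0042] q [ 0.1   0.21 -0.09  1.27 -0.    0.33] t 7.53 pos [494.9  50.1 179.3] F [ 0.8 -0.3 -0.9] op 0.663
```

```bash

python3 -m handwheel '[{"ax":0,"ay":0,"az":0,"dx":-0.8,"dy":-2.5,"dz":0.5,"fingers":4},{"ax":0,"ay":0,"az":0,"dx":-1.6,"dy":-5,"dz":1,"fingers":4},{"ax":0,"ay":0,"az":0,"dx":-2,"dy":-6.8,"dz":1.5,"fingers":4},{"ax":0,"ay":0,"az":0,"dx":-2,"dy":-6.8,"dz":1.9,"fingers":4},{"ax":0,"ay":0,"az":0,"dx":-2,"dy":-6.8,"dz":1.9,"fingers":4}]' 50
python3 go.py 497.7 -25.7 150 -13
python3 - <<'E'
from h import *
s=snap('top','top2'); t=snap('scene','sc3')
a=cv2.resize(s['image'][170:290,250:370],None,fx=4.5,fy=4.5,interpolation=cv2.INTER_CUBIC)[:, :400]
a=cv2.resize(s['image'][175:275,270:350],(400,500),interpolation=cv2.INTER_CUBIC)
b=cv2.resize(t['image'][200:300,290:370],(400,500),interpolation=cv2.INTER_CUBIC)
cv2.imwrite('pics/crop5.png',np.hstack([a,b]))
W=cloud(s)[150:300,250:400].reshape(-1,3); p=read_state()['eef_pos']
E
```

```text
t: 7.95
eef_pos: [498.8, -19.9, 159.4]
tcp_rot: [-0.358, -3.12, 0.0]
force: [-0.1, 0.4, -1.2]
opening: 0.667
d [-0.02 -0.59  0.94] turn [-0.0002 -0.0014 -0.0018] q [-0.04  0.22 -0.12  1.23  0.    0.19] t 7.95 pos [498.8 -19.9 159.4] F [-0.1  0.4 -1.2] op 0.667
```

View pics/crop5.png

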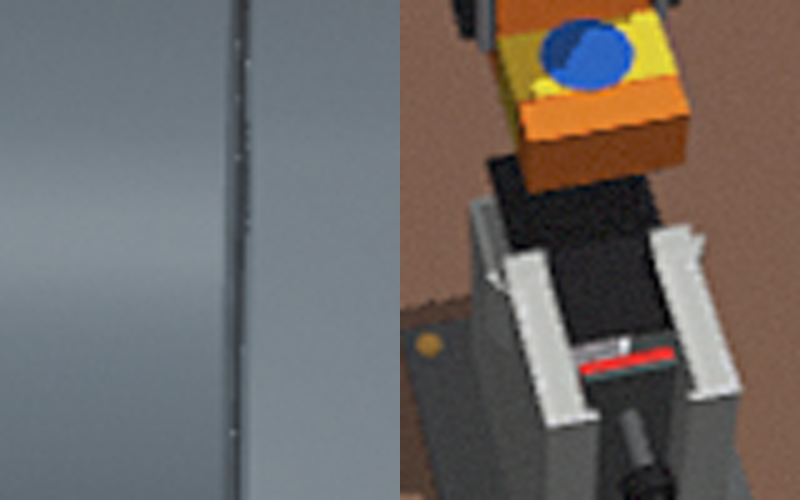

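The carton is held level in front of the dispenser (scene crop: front end at (605,150), lips at (545,340) and (700,310), stop at (625,360)). The arm blocks the top view, so I measure the sideways offset in the scene camera's own cloud.

```bash
cat > meas.py <<'E'
from h import *
import sys
s=optics.snapshot('scene');W=cloud(s);im=s['image'];h=cv2.cvtColor(im,cv2.COLOR_BGR2HSV)
a=np.radians(-13);u=np.array([np.cos(a),np.sin(a)]);n=np.array([-u[1],u[0]])
D=np.stack([W[...,:2]@u-564.7,W[...,:2]@n-87.0,W[...,2]],-1)
box=(abs(D[...,0])<150)&(abs(D[...,1])<60)
def st(m,name):
    p=D[m]; 
    if len(p)<8: print(name,len(p));return
    print(name,len(p),'x',np.percentile(p[:,0],[2,98]).round(1),'y',np.percentile(p[:,1],[2,50,98]).round(1),'z',np.percentile(p[:,2],[5,50,95]).round(1))
grey=h[...,1]<40
st(box&(D[...,2]>150.5)&(D[...,2]<155)&grey&(h[...,2]>120),'lips')
org=(h[...,0]>5)&(h[...,0]<35)&(h[...,1]>130)&(D[...,2]>90)&box
blu=(h[...,0]>100)&(h[...,0]<125)&(h[...,1]>130)&(D[...,2]>90)&box
c=org|blu
st(c,'carton all');ztop=np.percentile(D[c][:,2],90);
top=c&(D[...,2]>ztop-6); st(top,'top')
st(blu,'disc')
P=D[cv2.erode(top.astype(np.uint8),np.ones((3,3)))>0]
if len(P)>20:
    A=np.c_[P[:,:2],np.ones(len(P))];k=np.linalg.lstsq(A,P[:,2],rcond=None)[0];print('slope x,y',k[:2].round(3))
    r=cv2.minAreaRect(D[top][:,:2].astype(np.float32));print('rect',np.round(r[0],1),np.round(r[1],1),round(r[2],1))
st(c&(D[...,2]<ztop-8)&(D[...,2]>ztop-22),'end/side faces')
red=((h[...,0]<5)|(h[...,0]>175))&(h[...,1]>150)&(D[...,2]>60)&box
st(red,'red stop')
p=read_state();print('tcp in disp',round(p['eef_pos'][:2]@u-564.7,1),round(p['eef_pos'][:2]@n-87,1),p['eef_pos'][2].round(1),'F',(p['force'][:2]@u).round(1),(p['force'][:2]@n).round(1),p['force'][2].round(1),'op',p['opening'].round(3),'t',p['t'])
E
python3 meas.py
```

```text
lips 461 x [ 3.8 67.8] y [-32.9 -19.2  34.7] z [151.  152.7 154.5]
carton all 1564 x [-100.9  -10.8] y [-22.2   6.5  35. ] z [186.6 209.6 212. ]
top 1226 x [-101.5  -11.8] y [-21.5   7.5  35. ] z [207.9 210.  212.2]
disc 214 x [-70.2 -31.8] y [-29.9   7.8  34.7] z [207.5 210.6 228.8]
slope x,y [-0.002 -0.002]
rect [-53.4   5.2] [101.7  88.7] 19.7
end/side faces 188 x [-59.5 -10.4] y [-22.5   1.6  33.8] z [190.5 196.1 202.9]
red stop 38 x [ 0.1 46.6] y [-14.7   2.9  32.6] z [ 84.8 147.6 149.3]Traceback (most recent call last):
  File "meas.py", line 26, in <module>
    p=read_state();print('tcp in disp',round(p['eef_pos'][:2]@u-564.7,1),round(p['eef_pos'][:2]@n-87,1),p['eef_pos'][2].round(1),'F',(p['force'][:2]@u).round(1),(p['force'][:2]@n).round(1),p['force'][2].round(1),'op',p['opening'].round(3),'t',p['t'])
                                                                                                                                                                                                                         ^^^^^^^^^^^^^^^^^^
AttributeError: 'float' object has no attribute 'round'
```

```bash
sed -i "s/p\['opening'\].round(3)/p['opening']/" meas.py
python3 -m handwheel '[{"ax":0,"ay":0,"az":0,"dx":0,"dy":-0.6,"dz":0,"fingers":4},{"ax":0,"ay":0,"az":0,"dx":0,"dy":-0.6,"dz":1,"fingers":4},{"ax":0,"ay":0,"az":0,"dx":0,"dy":-0.6,"dz":2,"fingers":4},{"ax":0,"ay":0,"az":0,"dx":0,"dy":-0.6,"dz":2.7,"fingers":4},{"ax":0,"ay":0,"az":0,"dx":0,"dy":-0.6,"dz":2.7,"fingers":4}]' 60
python3 go.py 497.7 -25.7 96 -13
```

```text
t: 8.52
eef_pos: [496.9, -24.8, 131.2]
tcp_rot: [-0.355, -3.119, 0.0]
force: [-0.8, 0.8, -1.8]
opening: 0.659
d [-0.11 -0.07  3.52] turn [-0.0005 -0.0028  0.0003] q [-0.05  0.23 -0.18  1.16  0.    0.18] t 8.52 pos [496.9 -24.8 131.2] F [-0.8  0.8 -1.8] op 0.659
```

Now I press the plate down slowly.

```bash

python3 -m handwheel '[{"ax":0,"ay":0,"az":0,"dx":0,"dy":-0.05,"dz":0.8,"fingers":4},{"ax":0,"ay":0,"az":0,"dx":0,"dy":-0.05,"dz":1.6,"fingers":4},{"ax":0,"ay":0,"az":0,"dx":0,"dy":-0.05,"dz":2.4,"fingers":4},{"ax":0,"ay":0,"az":0,"dx":0,"dy":-0.05,"dz":3.1,"fingers":4},{"ax":0,"ay":0,"az":0,"dx":0,"dy":-0.05,"dz":3.5,"fingers":4}]' 60
python3 -m handwheel '[{"ax":0,"ay":0,"az":0,"dx":0,"dy":0,"dz":0,"fingers":4},{"ax":0,"ay":0,"az":0,"dx":0,"dy":0,"dz":0,"fingers":4}]' 60
python3 go.py 497.7 -25.7 96 -13
python3 meas.py
```

```text
t: 8.93
eef_pos: [498.1, -25.4, 97.4]
tcp_rot: [0.355, 3.121, 0.0]
force: [1.8, 0.8, 3.6]
opening: 0.658
t: 9.1
eef_pos: [497.9, -25.5, 98.3]
tcp_rot: [-0.355, -3.121, -0.0]
force: [0.2, 0.9, 3.1]
opening: 0.657
d [ 0.02 -0.03  0.23] turn [-0.     -0.0001  0.0001] q [-0.05  0.25 -0.24  1.08  0.    0.18] t 9.1 pos [497.9 -25.5  98.3] F [0.2 0.9 3.1] op 0.657
lips 458 x [ 3.5 67.2] y [-32.7 -19.1  34.6] z [150.9 152.6 154.6]
carton all 1307 x [-100.2  -10.8] y [-28.9   1.5  27.9] z [127.5 147.8 150.2]
top 1116 x [-100.4  -11.8] y [-27.9   0.9  28. ] z [145.8 148.1 150.4]
disc 193 x [-63.3   8.4] y [-23.    1.   27.9] z [146.5 148.6 152.3]
slope x,y [ 0.003 -0.003]
rect [-54.6   4.1] [ 83.5 106.7] 58.5
end/side faces 114 x [-57.7 -10.3] y [-29.3   1.1  24.3] z [128.3 135.  141. ]
red stop 53 x [20.4 45.8] y [-14.2   4.1  25.2] z [117.2 146.8 149.3]
tcp in disp -73.8 0.2 98.5 F -0.5 -0.3 3.2 op 0.657114044753727 t 9.15
```

```bash

python3 -m handwheel '[{"ax":0,"ay":0,"az":0,"dx":-0.5,"dy":0.03,"dz":0.15,"fingers":4},{"ax":0,"ay":0,"az":0,"dx":-1,"dy":0.03,"dz":0.15,"fingers":4},{"ax":0,"ay":0,"az":0,"dx":-1.5,"dy":0.03,"dz":0.15,"fingers":4},{"ax":0,"ay":0,"az":0,"dx":-2,"dy":0.03,"dz":0.15,"fingers":4},{"ax":0,"ay":0,"az":0,"dx":-2.5,"dy":0.03,"dz":0.15,"fingers":4}]' 60
python3 go.py 569.8 -42.3 96 -13
python3 -m handwheel '[{"ax":0,"ay":0,"az":0,"dx":-0.4,"dy":0,"dz":0,"fingers":4},{"ax":0,"ay":0,"az":0,"dx":-0.8,"dy":0,"dz":0,"fingers":4},{"ax":0,"ay":0,"az":0,"dx":-1.2,"dy":0,"dz":0,"fingers":4},{"ax":0,"ay":0,"az":0,"dx":-1.6,"dy":0,"dz":0,"fingers":4},{"ax":0,"ay":0,"az":0,"dx":-2,"dy":0,"dz":0,"fingers":4}]' 60
python3 go.py 569.8 -42.3 96 -13
python3 meas.py
```

```text
t: 9.57
eef_pos: [523.0, -31.0, 96.8]
tcp_rot: [-0.356, -3.121, 0.0]
force: [-2.2, 0.4, 3.3]
opening: 0.661
d [-4.82 -0.05  0.08] turn [-0.     -0.0001  0.    ] q [-0.06  0.3  -0.18  1.09 -0.    0.17] t 9.57 pos [523.  -31.   96.8] F [-2.2  0.4  3.3] op 0.661
t: 9.98
eef_pos: [542.2, -35.4, 96.8]
tcp_rot: [-0.356, -3.121, 0.0]
force: [-2.6, 0.5, 3.9]
opening: 0.659
d [-2.84 -0.05  0.08] turn [-0.0001 -0.0001  0.0001] q [-0.07  0.34 -0.12  1.11 -0.    0.16] t 9.98 pos [542.2 -35.4  96.8] F [-2.6  0.5  3.9] op 0.659
lips 435 x [ 4.5 67.7] y [-32.5  22.   34.9] z [150.9 152.7 154.6]
carton all 1029 x [-55.5  33.7] y [-24.7   3.3  28.3] z [142.6 146.5 149.2]
top 981 x [-55.8  33.2] y [-24.8   2.9  28.4] z [144.3 146.6 149.3]
disc 210 x [-22.5  13.3] y [-35.4   1.2  31.1] z [144.9 147.  206.1]
slope x,y [ 0.002 -0.001]
rect [-9.5  2.7] [ 80.1 104.7] 53.7
end/side faces 34 x [32. 34.] y [-13.6   6.8  24.1] z [133.1 137.2 140.2]
red stop 41 x [32.8 46. ] y [-14.2   2.   22. ] z [133.4 147.7 149.1]
tcp in disp -27.8 0.5 96.8 F 0.0 0.5 3.9 op 0.6641951372038929 t 10.0333
```

```bash

python3 -m handwheel '[{"ax":0,"ay":0,"az":0,"dx":-0.3,"dy":0,"dz":0,"fingers":4},{"ax":0,"ay":0,"az":0,"dx":-0.5,"dy":0,"dz":0,"fingers":4},{"ax":0,"ay":0,"az":0,"dx":-0.7,"dy":0,"dz":0,"fingers":4},{"ax":0,"ay":0,"az":0,"dx":-0.7,"dy":0,"dz":0,"fingers":4}]' 60
python3 go.py 569.8 -42.3 96 -13
python3 -m handwheel '[{"ax":0,"ay":0,"az":0,"dx":-0.1,"dy":0,"dz":0,"fingers":4},{"ax":0,"ay":0,"az":0,"dx":-0.15,"dy":0,"dz":0,"fingers":4},{"ax":0,"ay":0,"az":0,"dx":-0.15,"dy":0,"dz":0,"fingers":4}]' 60
python3 go.py 569.8 -42.3 96 -13
```

```text
t: 10.37
eef_pos: [549.1, -37.0, 96.8]
tcp_rot: [0.355, 3.121, -0.0]
force: [0.2, -0.5, 4.1]
opening: 0.66
d [-2.14 -0.05  0.08] turn [-0.      0.0003  0.0001] q [-0.07  0.35 -0.11  1.11 -0.    0.16] t 10.37 pos [549.1 -37.   96.8] F [ 0.2 -0.5  4.1] op 0.66
t: 10.62
eef_pos: [549.9, -37.1, 96.8]
tcp_rot: [-0.355, -3.121, -0.0]
force: [-3.2, 1.1, 3.9]
opening: 0.658
d [-2.06 -0.06  0.08] turn [ 0.0001 -0.0005  0.0001] q [-0.07  0.36 -0.1   1.11  0.    0.16] t 10.62 pos [549.9 -37.1  96.8] F [-3.2  1.1  3.9] op 0.658
```

```bash

python3 -m handwheel '[{"ax":0,"ay":0,"az":0,"dx":-0.1,"dy":0,"dz":0,"fingers":4},{"ax":0,"ay":0,"az":0,"dx":-0.1,"dy":0,"dz":0,"fingers":4}]' 60
python3 go.py 569.8 -42.3 96 -13
python3 -m handwheel '[{"ax":0,"ay":0,"az":0,"dx":-0.1,"dy":0,"dz":0,"fingers":4},{"ax":0,"ay":0,"az":0,"dx":-0.1,"dy":0,"dz":0,"fingers":4}]' 60
python3 go.py 569.8 -42.3 96 -13
```

```text
t: 10.78
eef_pos: [550.3, -37.2, 96.7]
tcp_rot: [-0.355, -3.12, -0.0]
force: [-8.1, 3.3, 7.8]
opening: 0.659
d [-2.01 -0.06  0.07] turn [ 0.0001 -0.0015  0.0002] q [-0.07  0.36 -0.1   1.11  0.    0.16] t 10.78 pos [550.3 -37.2  96.7] F [-8.1  3.3  7.8] op 0.659
t: 10.95
eef_pos: [550.6, -37.3, 96.6]
tcp_rot: [-0.355, -3.119, -0.001]
force: [-13.2, 2.7, 9.8]
opening: 0.658
d [-1.98 -0.05  0.05] turn [ 0.     -0.0027  0.0002] q [-0.07  0.36 -0.1   1.12  0.    0.16] t 10.95 pos [550.6 -37.3  96.6] F [-13.2   2.7   9.8] op 0.658
```

```bash
python3 meas.py; python3 - <<'E'
from h import *
t=snap('scene','sc4')
cv2.imwrite('pics/crop6.png',cv2.resize(t['image'][205:305,285:365],None,fx=6,fy=6,interpolation=cv2.INTER_CUBIC))
E
```

```text
lips 427 x [ 4.8 67.6] y [-32.4  22.3  34.9] z [150.9 152.6 154.4]
carton all 935 x [-46.7  41.4] y [-22.7   3.7  27.9] z [144.2 146.4 149. ]
top 916 x [-46.9  40.2] y [-22.7   3.3  27.9] z [144.4 146.4 149.1]
disc 204 x [-14.2  22.4] y [-26.3   1.1  16.6] z [145.1 147.  150.9]
slope x,y [ 0.006 -0.001]
rect [-2.7 -4.1] [65.7 93.9] 89.6
end/side faces 12 x [40.6 43.6] y [21.2 23.  25.1] z [127.7 132.1 140.1]
red stop 28 x [17.2 47.1] y [-13.8   4.3  23.5] z [143.6 147.7 149.9]
tcp in disp -19.8 0.5 96.6 F -13.0 0.1 9.3 op 0.662390765417044 t 11.0
```

View pics/crop6.png

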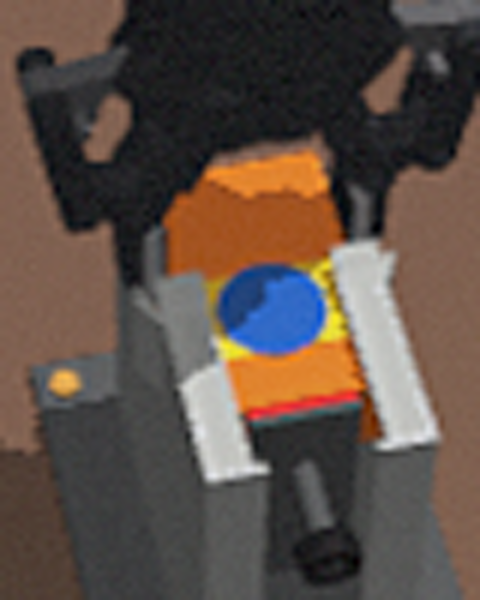

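The carton's end is up against the red stop (crop (300,405)), level, with fingers clear of the noses. Release.

```bash

python3 -m handwheel '[{"ax":0,"ay":0,"az":0,"dx":0,"dy":0,"dz":0,"fingers":6.2},{"ax":0,"ay":0,"az":0,"dx":0,"dy":0,"dz":0,"fingers":6.8},{"ax":0,"ay":0,"az":0,"dx":0,"dy":0,"dz":0,"fingers":7.6},{"ax":0,"ay":0,"az":0,"dx":0,"dy":0,"dz":0,"fingers":7.6},{"ax":0,"ay":0,"az":0,"dx":0,"dy":0,"dz":0,"fingers":7.6}]' 60
python3 meas.py
python3 go.py 569.8 -42.3 220 -13
```

```text
t: 11.47
eef_pos: [552.2, -37.7, 96.8]
tcp_rot: [0.356, 3.121, -0.0]
force: [0.2, 0.5, -0.6]
opening: 0.888
lips 436 x [ 3.7 67.3] y [-32.3  22.1  35. ] z [150.9 152.7 154.3]
carton all 1033 x [-47.2  41.2] y [-28.4   1.9  27.3] z [147.  149.8 152.7]
top 998 x [-47.3  40.2] y [-27.3   1.9  27.4] z [147.5 149.9 152.7]
disc 207 x [-9.  20.6] y [-13.5   1.2  15.9] z [148.1 150.5 190.7]
slope x,y [ 0.005 -0.004]
rect [ -3.8 -10.5] [93.2 96.9] 0.0
end/side faces 22 x [-42.7  42.3] y [-29.  -28.4  23.5] z [131.8 137.9 143.1]
red stop 44 x [40.  45.5] y [-14.4   2.1  19. ] z [144.5 147.3 149.5]
tcp in disp -18.2 0.5 96.8 F 0.4 0.3 -0.3 op 0.8913083432469917 t 11.5167
d [ -1.82  -0.05 -12.32] turn [-0.      0.0001  0.0001] q [-0.07  0.36 -0.1   1.11 -0.    0.16] t 11.52 pos [552.2 -37.7  96.8] F [ 0.4  0.2 -0.3] op 0.891
```

```bash

python3 -m handwheel '[{"ax":0,"ay":0,"az":0,"dx":0,"dy":0,"dz":-2,"fingers":7.6},{"ax":0,"ay":0,"az":0,"dx":0,"dy":0,"dz":-4,"fingers":7.6},{"ax":0,"ay":0,"az":0,"dx":0.5,"dy":0,"dz":-7,"fingers":7.6},{"ax":0,"ay":0,"az":0,"dx":1.5,"dy":0,"dz":-10,"fingers":7.6},{"ax":0,"ay":0,"az":0,"dx":1.5,"dy":0,"dz":-11,"fingers":8.5}]' 60
python3 go.py 497.3 -256.4 160 0.9
python3 meas.py | head -4
```

```text
t: 11.93
eef_pos: [537.8, -34.2, 211.0]
tcp_rot: [0.355, 3.117, 0.0]
force: [0.9, 0.8, -0.0]
opening: 0.989
d [ -1.03 -22.57   5.09] turn [ 2.000e-04  4.300e-03 -2.425e-01] q [-0.06  0.29  0.09  1.37  0.    0.16] t 11.93 pos [537.8 -34.2 211. ] F [ 0.9  0.8 -0. ] op 0.989
lips 472 x [ 3.1 67.6] y [-32.8 -18.8  34.8] z [151.  152.6 154.6]
carton all 1044 x [-48.5  41. ] y [-28.4   1.4  28.5] z [147.1 149.8 152. ]
top 1014 x [-48.5  40.1] y [-27.6   1.4  28.5] z [147.6 149.8 152.1]
disc 208 x [-28.   21.1] y [-13.7   1.7  42.8] z [148.5 150.5 274.8]
```

```bash

python3 -m handwheel '[{"ax":0,"ay":0,"az":0,"dx":0,"dy":-3.5,"dz":0,"fingers":8.5},{"ax":0,"ay":0,"az":0,"dx":0,"dy":-7.5,"dz":0,"fingers":8.5},{"ax":0,"ay":0,"az":-0.1,"dx":-0.5,"dy":-11,"dz":0,"fingers":8.5},{"ax":0,"ay":0,"az":-0.2,"dx":-1,"dy":-15,"dz":1,"fingers":8.5},{"ax":0,"ay":0,"az":-0.242,"dx":-1,"dy":-18.5,"dz":2,"fingers":8.5}]' 60
python3 go.py 497.3 -256.4 30 0.9
```

```text
t: 12.4
eef_pos: [505.7, -219.2, 186.0]
tcp_rot: [-0.033, 3.141, -0.001]
force: [1.3, 0.9, 0.3]
opening: 0.996
d [ 0.93 -3.7  15.6 ] turn [-0.0005  0.0006  0.0055] q [-0.41  0.32  0.08  1.33 -0.   -0.43] t 12.4 pos [ 505.7 -219.2  186. ] F [1.3 0.9 0.3] op 0.996
```

```bash

python3 -m handwheel '[{"ax":0,"ay":0,"az":0,"dx":0.9,"dy":-3,"dz":2,"fingers":8.5},{"ax":0,"ay":0,"az":0,"dx":0.9,"dy":-3.7,"dz":5,"fingers":8.5},{"ax":0,"ay":0,"az":0,"dx":0.9,"dy":-3.7,"dz":8,"fingers":8.5},{"ax":0,"ay":0,"az":0,"dx":0.9,"dy":-3.7,"dz":11,"fingers":8.5},{"ax":0,"ay":0,"az":0,"dx":0.9,"dy":-3.7,"dz":13,"fingers":8.5}]' 60
python3 -m handwheel '[{"ax":0,"ay":0,"az":0,"dx":0,"dy":0,"dz":0,"fingers":8.5}]' 60
python3 go.py 497.3 -256.4 -23 0.9
```

```text
t: 12.82
eef_pos: [495.6, -253.6, 53.2]
tcp_rot: [0.023, -3.139, -0.002]
force: [-0.6, -0.0, -0.0]
opening: 0.998
t: 12.9
eef_pos: [494.4, -252.7, 52.0]
tcp_rot: [0.023, -3.135, -0.005]
force: [-1.0, 0.9, -1.1]
opening: 0.994
d [-0.34 -0.4   7.5 ] turn [ 0.0032 -0.0062 -0.0008] q [-0.47  0.4  -0.15  1.02 -0.   -0.49] t 12.9 pos [ 494.4 -252.7   52. ] F [-1.   0.9 -1.1] op 0.994
```

```bash

python3 -m handwheel '[{"ax":0,"ay":0,"az":0,"dx":-0.1,"dy":-0.35,"dz":2,"fingers":8.5},{"ax":0,"ay":0,"az":0,"dx":-0.1,"dy":-0.35,"dz":4,"fingers":8.5},{"ax":0,"ay":0,"az":0,"dx":-0.1,"dy":-0.35,"dz":6,"fingers":8.5},{"ax":0,"ay":0,"az":0,"dx":-0.1,"dy":-0.35,"dz":7.3,"fingers":8.5},{"ax":0,"ay":0,"az":0,"dx":-0.1,"dy":-0.35,"dz":7.3,"fingers":8.5}]' 60
python3 -m handwheel '[{"ax":0,"ay":0,"az":0,"dx":0,"dy":0,"dz":0,"fingers":8.5},{"ax":0,"ay":0,"az":0,"dx":0,"dy":0,"dz":0,"fingers":8.5}]' 60
python3 go.py 497.3 -256.4 -23 0.9
```

```text
t: 13.32
eef_pos: [497.2, -256.8, -17.8]
tcp_rot: [0.024, -3.139, -0.002]
force: [-0.5, -0.6, 0.5]
opening: 0.996
t: 13.48
eef_pos: [499.1, -257.8, -14.8]
tcp_rot: [-0.024, 3.14, -0.001]
force: [-0.5, -0.1, 0.4]
opening: 0.999
d [0.18 0.15 0.82] turn [-0.0008  0.0015 -0.0004] q [-0.48  0.47 -0.24  0.86 -0.   -0.49] t 13.48 pos [ 499.1 -257.8  -14.8] F [-0.5 -0.1  0.4] op 0.999
```

```bash

python3 -m handwheel '[{"ax":0,"ay":0,"az":0,"dx":0.15,"dy":0.12,"dz":0.6,"fingers":8.5},{"ax":0,"ay":0,"az":0,"dx":0.15,"dy":0.12,"dz":0.6,"fingers":8.5},{"ax":0,"ay":0,"az":0,"dx":0.15,"dy":0.12,"dz":0.6,"fingers":6.5},{"ax":0,"ay":0,"az":0,"dx":0.15,"dy":0.12,"dz":0.6,"fingers":5},{"ax":0,"ay":0,"az":0,"dx":0.15,"dy":0.12,"dz":0.6,"fingers":4}]' 60
python3 -m handwheel '[{"ax":0,"ay":0,"az":0,"dx":0,"dy":0,"dz":0,"fingers":4},{"ax":0,"ay":0,"az":0,"dx":0,"dy":0,"dz":0,"fingers":4},{"ax":0,"ay":0,"az":0,"dx":0,"dy":0,"dz":0,"fingers":4},{"ax":0,"ay":0,"az":0,"dx":0,"dy":0,"dz":0,"fingers":4},{"ax":0,"ay":0,"az":0,"dx":0,"dy":0,"dz":0,"fingers":4}]' 60
python3 -m handwheel '[{"ax":0,"ay":0,"az":0,"dx":0,"dy":0,"dz":-4,"fingers":4},{"ax":0,"ay":0,"az":0,"dx":0,"dy":0,"dz":-8,"fingers":4},{"ax":0,"ay":0,"az":0,"dx":0,"dy":0,"dz":-12,"fingers":4},{"ax":0,"ay":0,"az":0,"dx":0,"dy":0,"dz":-16,"fingers":4},{"ax":0,"ay":0,"az":0,"dx":0,"dy":0,"dz":-20,"fingers":4}]' 60
python3 go.py 497.8 -25.2 170 -13
```

```text
t: 13.9
eef_pos: [496.9, -256.3, -21.5]
tcp_rot: [-0.024, 3.141, -0.0]
force: [-1.5, 0.8, 1.1]
opening: 0.66
t: 14.32
eef_pos: [496.9, -256.4, -21.5]
tcp_rot: [-0.024, 3.141, -0.0]
force: [-2.6, 1.3, 8.8]
opening: 0.66
t: 14.73
eef_pos: [496.3, -256.0, 180.1]
tcp_rot: [-0.024, 3.141, -0.0]
force: [0.3, -0.9, -1.2]
opening: 0.664
d [-0.5  23.08  1.01] turn [-1.000e-04  4.000e-04  2.421e-01] q [-0.48  0.34  0.09  1.32 -0.   -0.49] t 14.73 pos [ 496.3 -256.   180.1] F [ 0.3 -0.9 -1.2] op 0.664
```

```bash

python3 -m handwheel '[{"ax":0,"ay":0,"az":0.05,"dx":0,"dy":3,"dz":0,"fingers":4},{"ax":0,"ay":0,"az":0.1,"dx":0,"dy":6.5,"dz":0,"fingers":4},{"ax":0,"ay":0,"az":0.15,"dx":0,"dy":10,"dz":0,"fingers":4},{"ax":0,"ay":0,"az":0.2,"dx":0,"dy":13.5,"dz":0,"fingers":4},{"ax":0,"ay":0,"az":0.242,"dx":0,"dy":17,"dz":0,"fingers":4}]' 60
python3 go.py 497.8 -25.2 160 -13
```

```text
t: 15.15
eef_pos: [493.8, -84.8, 178.1]
tcp_rot: [0.36, 3.121, 0.0]
force: [1.0, -0.3, -0.7]
opening: 0.658
d [0.97 5.9  1.81] turn [ 0.0001  0.0003 -0.003 ] q [-0.17  0.22 -0.08  1.27  0.    0.06] t 15.15 pos [493.8 -84.8 178.1] F [ 1.  -0.3 -0.7] op 0.658
```

```bash

python3 -m handwheel '[{"ax":0,"ay":0,"az":-0.003,"dx":0.5,"dy":2.5,"dz":0,"fingers":4},{"ax":0,"ay":0,"az":-0.003,"dx":0.95,"dy":4.5,"dz":0,"fingers":4},{"ax":0,"ay":0,"az":-0.003,"dx":0.95,"dy":5.8,"dz":0.5,"fingers":4},{"ax":0,"ay":0,"az":-0.003,"dx":0.95,"dy":5.8,"dz":1.5,"fingers":4},{"ax":0,"ay":0,"az":-0.003,"dx":0.95,"dy":5.8,"dz":1.5,"fingers":4}]' 60
python3 -m handwheel '[{"ax":0,"ay":0,"az":0,"dx":0,"dy":0,"dz":0,"fingers":4},{"ax":0,"ay":0,"az":0,"dx":0,"dy":0,"dz":0,"fingers":4}]' 60
python3 go.py 497.8 -25.2 97 -13;python3 meas.py
```

```text
t: 15.57
eef_pos: [497.2, -27.3, 161.2]
tcp_rot: [-0.348, -3.12, 0.0]
force: [-1.1, -0.6, -0.7]
opening: 0.663
t: 15.73
eef_pos: [497.8, -28.4, 162.9]
tcp_rot: [-0.352, -3.122, 0.0]
force: [-0.8, -0.8, -0.9]
opening: 0.659
d [0.07 0.32 6.59] turn [-0.0002 -0.0002  0.0021] q [-0.06  0.22 -0.12  1.23 -0.    0.17] t 15.73 pos [497.8 -28.4 162.9] F [-0.8 -0.8 -0.9] op 0.659
lips 460 x [ 3.8 67.4] y [-32.8 -19.4  34.6] z [151.1 152.7 154.4]
carton all 2448 x [-97.2  39. ] y [-31.8  -1.5  25.4] z [148.  210.8 215.7]
top 1256 x [-98.8  -9.8] y [-31.1  -2.5  25.2] z [211.8 214.1 216.2]
disc 401 x [-62.7  20.5] y [-15.4  -0.3  16.1] z [148.8 212.4 216.4]
slope x,y [ 0. -0.]
rect [-55.9  -4.6] [94.8 69.1] 2.5
end/side faces 187 x [-56.2  -9. ] y [-32.4  -8.   24.4] z [194.  200.3 206.6]
red stop 45 x [40.3 46. ] y [-14.5   2.2  19.3] z [144.9 147.5 149.5]
tcp in disp -73.1 -2.7 163.0 F 0.5 1.4 -0.7 op 0.6623228080285829 t 15.7833
```

```bash

python3 -m handwheel '[{"ax":0,"ay":0,"az":0.002,"dx":0,"dy":0.35,"dz":0.5,"fingers":4},{"ax":0,"ay":0,"az":0.002,"dx":0,"dy":0.35,"dz":1.5,"fingers":4},{"ax":0,"ay":0,"az":0.002,"dx":0,"dy":0.35,"dz":2.5,"fingers":4},{"ax":0,"ay":0,"az":0.002,"dx":0,"dy":0.35,"dz":3,"fingers":4},{"ax":0,"ay":0,"az":0.002,"dx":0,"dy":0.35,"dz":3,"fingers":4}]' 80
python3 -m handwheel '[{"ax":0,"ay":0,"az":0,"dx":0,"dy":0,"dz":0.6,"fingers":4},{"ax":0,"ay":0,"az":0,"dx":0,"dy":0,"dz":1.2,"fingers":4},{"ax":0,"ay":0,"az":0,"dx":0,"dy":0,"dz":1.8,"fingers":4},{"ax":0,"ay":0,"az":0,"dx":0,"dy":0,"dz":2.4,"fingers":4},{"ax":0,"ay":0,"az":0,"dx":0,"dy":0,"dz":3.0,"fingers":4}]' 80
python3 -m handwheel '[{"ax":0,"ay":0,"az":0,"dx":0,"dy":0,"dz":0.2,"fingers":4},{"ax":0,"ay":0,"az":0,"dx":0,"dy":0,"dz":0.4,"fingers":4},{"ax":0,"ay":0,"az":0,"dx":0,"dy":0,"dz":0.6,"fingers":4},{"ax":0,"ay":0,"az":0,"dx":0,"dy":0,"dz":0.6,"fingers":4}]' 80
python3 go.py 497.8 -25.2 96 -13;python3 meas.py
```

```text
t: 16.2
eef_pos: [497.6, -24.2, 131.1]
tcp_rot: [-0.354, -3.119, 0.0]
force: [-0.1, 0.4, -1.1]
opening: 0.658
t: 16.62
eef_pos: [498.9, -24.2, 102.4]
tcp_rot: [0.354, 3.121, -0.0]
force: [-1.1, 0.2, 4.2]
opening: 0.657
t: 16.95
eef_pos: [498.8, -24.2, 96.7]
tcp_rot: [0.354, 3.121, -0.0]
force: [0.5, -0.3, 3.7]
opening: 0.658
d [ 0.08 -0.12  0.07] turn [0.     0.0002 0.0011] q [-0.05  0.25 -0.24  1.07 -0.    0.18] t 16.95 pos [498.8 -24.2  96.7] F [ 0.5 -0.3  3.7] op 0.658
lips 458 x [ 3.1 67.4] y [-32.7 -19.3  34.9] z [150.9 152.6 154.5]
carton all 1629 x [-97.7  35.9] y [-27.9   4.5  29.1] z [117.  147.  149.9]
top 1111 x [-99.  -10.5] y [-27.    2.3  29.2] z [145.5 147.7 150.3]
disc 363 x [-67.8  19. ] y [-12.8   2.2  28.8] z [116.6 146.1 150.6]
slope x,y [ 0.009 -0.001]
rect [-30.5   7.1] [145.   94.5] 15.6
end/side faces 109 x [-63.4  -9.2] y [-28.2   2.8  25.7] z [127.4 134.7 140.4]
red stop 34 x [36.3 46.5] y [-14.5   2.2  19.1] z [145.8 147.6 149.6]
tcp in disp -73.2 1.6 96.9 F 0.2 -1.4 4.2 op 0.6550748731324708 t 17.0
```

```bash

python3 -m handwheel '[{"ax":0,"ay":0,"az":0,"dx":-0.5,"dy":-0.03,"dz":0.1,"fingers":4},{"ax":0,"ay":0,"az":0,"dx":-1,"dy":-0.03,"dz":0.1,"fingers":4},{"ax":0,"ay":0,"az":0,"dx":-1.5,"dy":-0.03,"dz":0.1,"fingers":4},{"ax":0,"ay":0,"az":0,"dx":-2,"dy":-0.03,"dz":0.1,"fingers":4},{"ax":0,"ay":0,"az":0,"dx":-2.5,"dy":-0.03,"dz":0.1,"fingers":4}]' 80
python3 meas.py | tail -1
python3 -m handwheel '[{"ax":0,"ay":0,"az":0,"dx":-0.5,"dy":0,"dz":0,"fingers":4},{"ax":0,"ay":0,"az":0,"dx":-1,"dy":0,"dz":0,"fingers":4},{"ax":0,"ay":0,"az":0,"dx":-1.5,"dy":0,"dz":0,"fingers":4},{"ax":0,"ay":0,"az":0,"dx":-2,"dy":0,"dz":0,"fingers":4},{"ax":0,"ay":0,"az":0,"dx":-2.2,"dy":0,"dz":0,"fingers":4}]' 80
python3 meas.py
```

```text
t: 17.42
eef_pos: [523.5, -30.2, 95.7]
tcp_rot: [-0.354, -3.121, 0.0]
force: [-2.4, 0.4, 4.6]
opening: 0.658
tcp in disp -47.0 1.4 95.7 F -0.6 -0.2 3.9 op 0.6603429687356507 t 17.4667
t: 17.88
eef_pos: [545.2, -35.2, 95.7]
tcp_rot: [0.354, 3.121, 0.0]
force: [-2.0, 0.3, 3.8]
opening: 0.657
lips 440 x [ 3.7 66.9] y [-32.4  21.5  34.7] z [151.  152.7 154.4]
carton all 1024 x [-51.7  40.3] y [-23.    4.3  28.8] z [142.4 146.7 149.2]
top 972 x [-51.9  37.1] y [-23.    3.2  28.8] z [144.4 146.8 149.3]
disc 212 x [-21.2  16.5] y [-18.1   2.2  29. ] z [145.4 147.3 159.7]
slope x,y [0.001 0.003]
rect [-6.   7.1] [91.6 92.8] 34.6
end/side faces 7
red stop 40 x [36.2 46. ] y [-13.6   2.7  20.8] z [139.3 147.4 149.2]
tcp in disp -25.6 1.4 95.7 F 0.4 -1.0 4.4 op 0.6579093430341718 t 17.9333
```

```bash

python3 -m handwheel '[{"ax":0,"ay":0,"az":0,"dx":-0.15,"dy":0,"dz":0,"fingers":4},{"ax":0,"ay":0,"az":0,"dx":-0.3,"dy":0,"dz":0,"fingers":4},{"ax":0,"ay":0,"az":0,"dx":-0.4,"dy":0,"dz":0,"fingers":4},{"ax":0,"ay":0,"az":0,"dx":-0.4,"dy":0,"dz":0,"fingers":4}]' 80
python3 go.py 569.8 -42.3 96 -13
python3 -m handwheel '[{"ax":0,"ay":0,"az":0,"dx":-0.1,"dy":0,"dz":0,"fingers":4},{"ax":0,"ay":0,"az":0,"dx":-0.1,"dy":0,"dz":0,"fingers":4},{"ax":0,"ay":0,"az":0,"dx":-0.1,"dy":0,"dz":0,"fingers":4}]' 80
python3 go.py 569.8 -42.3 96 -13
```

```text
t: 18.27
eef_pos: [548.4, -36.0, 95.8]
tcp_rot: [0.354, 3.121, -0.0]
force: [-1.3, 0.9, 3.2]
opening: 0.655
d [-2.22 -0.14 -0.02] turn [-0.      0.0001  0.001 ] q [-0.07  0.35 -0.11  1.11 -0.    0.16] t 18.27 pos [548.4 -36.   95.8] F [-1.3  0.9  3.2] op 0.655
t: 18.52
eef_pos: [549.3, -36.1, 95.8]
tcp_rot: [-0.354, -3.122, -0.0]
force: [-3.9, 0.7, 4.8]
opening: 0.653
d [-2.14 -0.14 -0.02] turn [ 0.     -0.      0.0011] q [-0.07  0.36 -0.11  1.11  0.    0.16] t 18.52 pos [549.3 -36.1  95.8] F [-3.9  0.7  4.8] op 0.653
```

```bash

python3 -m handwheel '[{"ax":0,"ay":0,"az":0,"dx":-0.1,"dy":0,"dz":0,"fingers":4},{"ax":0,"ay":0,"az":0,"dx":-0.1,"dy":0,"dz":0,"fingers":4},{"ax":0,"ay":0,"az":0,"dx":-0.1,"dy":0,"dz":0,"fingers":4}]' 80
python3 go.py 569.8 -42.3 96 -13
python3 -m handwheel '[{"ax":0,"ay":0,"az":0,"dx":-0.08,"dy":0,"dz":0,"fingers":4},{"ax":0,"ay":0,"az":0,"dx":-0.08,"dy":0,"dz":0,"fingers":4},{"ax":0,"ay":0,"az":0,"dx":-0.08,"dy":0,"dz":0,"fingers":4}]' 80
python3 go.py 569.8 -42.3 96 -13; python3 meas.py
```

```text
t: 18.77
eef_pos: [549.7, -36.2, 95.7]
tcp_rot: [-0.354, -3.121, -0.0]
force: [-7.6, 2.2, 7.3]
opening: 0.656
d [-2.1  -0.14 -0.03] turn [ 0.     -0.0011  0.0011] q [-0.07  0.36 -0.1   1.11  0.    0.16] t 18.77 pos [549.7 -36.2  95.7] F [-7.6  2.2  7.3] op 0.656
t: 19.02
eef_pos: [549.9, -36.2, 95.7]
tcp_rot: [-0.354, -3.12, -0.0]
force: [-10.7, 2.3, 8.5]
opening: 0.652
d [-2.08 -0.14 -0.04] turn [ 0.0001 -0.0021  0.0012] q [-0.07  0.36 -0.1   1.11  0.    0.16] t 19.02 pos [549.9 -36.2  95.7] F [-10.7   2.3   8.5] op 0.652
lips 441 x [ 2.5 67.3] y [-32.4  21.7  34.8] z [151.  152.7 154.4]
carton all 965 x [-47.4  41.9] y [-21.6   4.6  28.8] z [143.7 146.8 149.4]
top 923 x [-47.4  40.4] y [-21.7   3.5  28.8] z [144.7 146.9 149.5]
disc 210 x [-15.4  22.1] y [-35.2   1.7  29.1] z [145.1 147.4 186.3]
slope x,y [ 0.005 -0.003]
rect [-0.2 -3.7] [95.9 95. ] 17.8
end/side faces 8 x [41.6 42.8] y [21.1 23.1 25.2] z [127.7 131.  136.9]
red stop 29 x [40.8 45.7] y [-14.7   1.4  19.1] z [145.5 147.4 148.7]
tcp in disp -20.8 1.4 95.7 F -11.3 0.9 9.6 op 0.6580467309387797 t 19.0667
```

```bash

python3 -m handwheel '[{"ax":0,"ay":0,"az":0,"dx":0,"dy":0,"dz":0,"fingers":6.2},{"ax":0,"ay":0,"az":0,"dx":0,"dy":0,"dz":0,"fingers":6.8},{"ax":0,"ay":0,"az":0,"dx":0,"dy":0,"dz":0,"fingers":7.6},{"ax":0,"ay":0,"az":0,"dx":0,"dy":0,"dz":0,"fingers":7.6},{"ax":0,"ay":0,"az":0,"dx":0,"dy":0,"dz":0,"fingers":7.6}]' 60
python3 -m handwheel '[{"ax":0,"ay":0,"az":0,"dx":0,"dy":0,"dz":-2,"fingers":7.6},{"ax":0,"ay":0,"az":0,"dx":0,"dy":0,"dz":-4,"fingers":7.6},{"ax":0,"ay":0,"az":0,"dx":0.5,"dy":0,"dz":-7,"fingers":7.6},{"ax":0,"ay":0,"az":0,"dx":1.5,"dy":0,"dz":-10,"fingers":7.6},{"ax":0,"ay":0,"az":0,"dx":1.5,"dy":0,"dz":-11,"fingers":8.5}]' 60
python3 -m handwheel '[{"ax":0,"ay":0,"az":0,"dx":0,"dy":4,"dz":0,"fingers":8.5},{"ax":0,"ay":0,"az":0,"dx":0,"dy":8,"dz":0,"fingers":8.5},{"ax":0,"ay":0,"az":0,"dx":0,"dy":12,"dz":0,"fingers":8.5},{"ax":0,"ay":0,"az":0,"dx":0,"dy":16,"dz":0,"fingers":8.5},{"ax":0,"ay":0,"az":0,"dx":0,"dy":20,"dz":0,"fingers":8.5}]' 60
python3 -m handwheel '[{"ax":0,"ay":0,"az":0,"dx":4,"dy":0,"dz":0,"fingers":8.5},{"ax":0,"ay":0,"az":0,"dx":8,"dy":0,"dz":0,"fingers":8.5},{"ax":0,"ay":0,"az":0,"dx":10,"dy":0,"dz":0,"fingers":8.5},{"ax":0,"ay":0,"az":0,"dx":10,"dy":0,"dz":0,"fingers":8.5}]' 60
python3 meas.py
python3 - <<'E'
from h import *
s=snap('top','top9'); t=snap('scene','sc9')
a=cv2.resize(s['image'][165:265,280:360],(400,500),interpolation=cv2.INTER_CUBIC)
b=cv2.resize(t['image'][220:320,290:370],(400,500),interpolation=cv2.INTER_CUBIC)
cv2.imwrite('pics/crop9.png',np.hstack([a,b]))
E
```

```text
t: 19.48
eef_pos: [551.3, -36.6, 95.8]
tcp_rot: [0.354, 3.121, -0.0]
force: [0.0, -0.3, 0.2]
opening: 0.888
t: 19.9
eef_pos: [536.8, -33.1, 210.0]
tcp_rot: [0.353, 3.117, 0.0]
force: [0.2, -0.2, -0.0]
opening: 0.99
t: 20.32
eef_pos: [581.4, 163.7, 205.6]
tcp_rot: [0.354, 3.121, 0.0]
force: [2.0, -0.9, -0.4]
opening: 0.997
t: 20.65
eef_pos: [480.7, 185.2, 205.9]
tcp_rot: [-0.35, -3.121, -0.0]
force: [0.2, 0.1, 0.6]
opening: 0.992
lips 450 x [ 2.8 67.1] y [-32.9 -17.6  34.7] z [151.  152.6 154.5]
carton all 1068 x [-48.3  41.2] y [-27.9   1.8  27.6] z [137.7 149.6 151.7]
top 1003 x [-48.5  40.4] y [-26.3   1.3  27.6] z [147.6 149.7 151.8]
disc 197 x [-7.6 21.4] y [-12.1   1.7  15.9] z [147.9 150.1 152. ]
slope x,y [ 0.004 -0.002]
rect [-4.4  0.8] [57.9 93.5] 89.9
end/side faces 19 x [-36.7  42.1] y [-28.1 -27.7  24.7] z [129.8 137.1 142.7]
red stop 43 x [40.4 46.2] y [-14.3   1.6  19.2] z [145.2 147.2 149.7]
tcp in disp -136.0 201.6 206.1 F 0.1 -0.1 -0.3 op 0.9981102781529979 t 20.7
```

View pics/crop9.png

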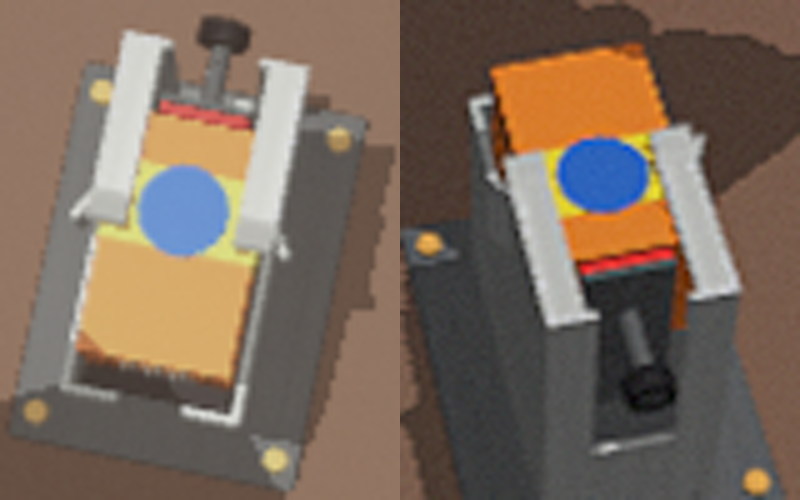

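```bash
python3 - <<'E'
from h import *
a=np.radians(-13);u=np.array([np.cos(a),np.sin(a)]);n=np.array([-u[1],u[0]])
for f in ['sc9','top9']:
    s=dict(np.load('pics/'+f+'.npz'));W=cloud(s);h=cv2.cvtColor(s['image'],cv2.COLOR_BGR2HSV)
    D=np.stack([W[...,:2]@u-564.7,W[...,:2]@n-87.0,W[...,2]],-1)
    m=(abs(D[...,0])<62)&(abs(D[...,1])<30)&(D[...,2]>60)&(D[...,2]<146)
    if f=='sc9': m&=(h[...,0]<25)&(h[...,0]>4)&(h[...,1]>120)&(D[...,0]>20)
    else: m&=(D[...,0]<-40)
    for lo in range(60,146,8):
        q=D[m&(D[...,2]>=lo)&(D[...,2]<lo+8)]
        if len(q): print(f,lo,len(q),'x',np.percentile(q[:,0],[10,50,90]).round(1),'y',np.median(q[:,1]).round(1))
E
```

```text
sc9 84 2 x [40.6 40.7 40.8] y 25.0
sc9 92 7 x [40.  41.4 42.6] y 23.4
sc9 100 5 x [41.2 41.6 42.2] y 23.4
sc9 108 9 x [39.9 40.9 41.7] y 24.5
sc9 116 6 x [39.9 41.  41.9] y 23.3
sc9 124 7 x [39.9 41.1 41.9] y 23.7
sc9 132 4 x [40.5 41.1 41.5] y 22.5
sc9 140 4 x [40.  40.9 41.7] y 20.4
top9 68 1 x [-61.3 -61.3 -61.3] y 13.1
top9 84 125 x [-57.  -53.2 -49.7] y 1.3
top9 92 20 x [-56.1 -50.4 -48.8] y -13.1
top9 100 6 x [-49.1 -49.  -48.8] y 6.9
top9 108 33 x [-61.7 -60.4 -48.8] y -2.3
top9 116 9 x [-48.7 -48.7 -45.3] y -4.3
top9 124 6 x [-49.  -48.9 -45.5] y -11.3
top9 132 9 x [-49.  -48.7 -48.7] y 0.7
top9 140 8 x [-49.  -48.7 -46.6] y 2.4
```

Both back ends are flush at the stop, both fronts are flush, and the plate is visible at about 90 mm. Handing in.

```bash
python3 -c "
from cell import hand_in; print(hand_in())"
```

```text
the job is handed in; nothing more can be done
None
```

I loaded both orange cartons into the dispenser, one on top of the other against the red stop, and handed the job in at about 21 s. No verdict came back.

**What I did:** I loaded the left carton first, then the right. Each was slid in flat under the lips and pushed on the stop with at most about 13 N measured at the wrist. The first grasp closed above the carton because the reported tool height is about 33 mm below the real fingertips. I allowed for that offset and the second try held.

**Last checks:**
- **Upper carton:** its top is at about 150 mm, up against the lips. It is level to within about 0.005 rad and within about 1 mm of the middle sideways.
- **Lower carton:** its back and front ends are in line with the upper one (about +41 mm and -49 mm along the dispenser).
- **Spring plate:** its top is at about 90 mm, about 55 mm down, read coarsely from the depth picture.
- **Stop:** the two cameras placed the stop's face between about 43 and 46 mm, so I judged contact by force. After release, the ends relaxed by about 1 mm or less.
- **Other things on the counter:** the arm kept clear of the bowl and bottle, but I did not measure their positions again at the end.

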